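Clamp a tuning block in the sprung sanding jig

ROBOT

A 6-joint arm with a two-finger parallel gripper is mounted at the origin on the work surface. World frame = base frame: x ahead of the robot, y to its left, z up, the work surface at z = 0. Lengths are in mm, angles in rad, forces in N, time in s.
With the tool pointing down it reaches from about 250 to 725 mm from the base axis. Payload 4 kg.
Tool frame: the origin (TCP) lies at the very end of the fingers, on their centre line; the grasp point (between the pads) lies manip.grip_depth behind it (manip.grip_depth is the distance from the TCP to the grasp point, in mm); z points along the fingers, y is the direction in which the jaws open and shut (so a half turn about z gives the same grasp; the last joint's range is limited). The gripper opens to 85 mm and grips with 20 to 120 N. Pads are 22 mm wide; open, the fingers measure 114 mm over their backs; the gripper's body (76 mm by 85 mm) begins 54 mm behind the grasp point. The pads swing forward as they close: fully open they stand 13 mm farther back than shut.
Start: joints at [-1.304, 0.241, 0.005, 1.335, 0, 1.571], TCP at [131.821, -482.31, 231.306] pointing down, gripper open.
Joint ranges: [-2.72, 2.72], [-1.05, 1.87], [-1.09, 1.28], [-1.99, 2.15], [-1.42, 1.44], [-3.14, 3.14]. Speed limits (rad/s): [2.79, 2.79, 3.14, 3.14, 3.14, 3.14].

INTERFACE

Orientations are given as [roll, pitch, yaw] about the fixed x, y, z axes, in that order (R = Rz(yaw) Ry(pitch) Rx(roll)).
In Python, from rig import manip gives the robot as it stands.
- The arm moves only by the shell command python3 -m handwheel 'ROWS' [OPENING]. ROWS is JSON, one flat list of numbers, 6 for each row, row after row: the shift along the tool's x, y, z in cm, then the turn, a rotation vector about the tool's x, y, z in rad. In form: [dx, dy, dz, wx, wy, wz, dx, dy, dz, wx, wy, wz, ...]. A call has exactly 10 rows; each row shifts and turns the pose as measured when the row begins, along the tool's axes as they then stand; what a row does not reach is not made up. A row lasts 1/12 s, in which the tool goes at most 41.7 mm and 7.16 degrees, less where a joint would pass 70% of its speed; a pose out of reach is approached as far as the arm can. A call is refused whole if a number of a shift passes 4.17 or a number of a turn 0.125, either way. A call with a gripper value outside its range is refused whole. OPENING is the opening, from 0 (shut) to 1 (fully open), set as the call begins (- or left out, the last holds). The fingers move at their own pace and stop on an object; the grip force is fixed at half the most. Time passes only in rows, so rows that do not move let the fingers close, or fill a call up. It gives the time, the measured TCP pose, the force and the opening at its end, in the units of the state.
- manip.get_state(): the state, without advancing time (a new reading comes with each control period).
- manip.grab_frame(name): name is "side" or "top" or "wrist"; returns a dict with "image" (400x640x3 uint8, blue, green, red), "vertical_fov" (degrees; the focal length in pixels is half the picture's height over the tangent of half this angle, whatever the lens; pixels are square), "cx", "cy" (the principal point, pixels), "xyz" and "attitude" of the camera in the world; the wrist camera has in their place "mount" (4x4, takes a point from camera to tool coordinates, whose origin is the TCP and whose axes are the flange's). Camera axes: x right, y up, looking along -z (the intrinsics and any distortion apply to the point x, -y, -z); pixel columns grow to the right and rows downward; lengths in mm; the calibration is good to about 2 mm. A picture is of the moment at which its call begins: read the wrist's pose just before it. There is no depth.
- manip.finish_job(): hands the job in, once; it reports no verdict.
The state is a dict: "t": time; "joints": joint angles; "joint_vel": joint speeds; "joint_efforts": joint torques, N m; "tcp_pos": TCP position; "tcp_rot": TCP orientation; "ft_force": force on the tool from outside, world axes, zero at the start; "moment": the same for the moment, N m; "finger_gap": finger opening in mm.
Only numpy, scipy, OpenCV 4.12 (cv2) and the standard library are available. Lean on these libraries where they do the work, as an engineer would, in place of code of your own. Each camera call takes 0.05 s, during which the arm holds its last target.

TASK

Clamp the square-cut sheesham tuning block in the sanding jig: with the block's long side push the upright pin of the sprung curved arm back, lower the block onto the bed between pin and fixed edge, and leave it released with its long side flush against the fixed brass edge and one end touching the brass end stop, the arm's spring holding it there. The end stop is re-set by hand for every job, so feel gently for it and do not press hard on any part of the jig. Do not disturb the other things on the cabinet top.

Things in the scene. Friction and masses are not known exactly. Their poses are not given: they have to be found in the camera images.
- block_center (a point): Centre of the block to clamp: dark wood, 60 (its x) x 28 (y) x 48 mm high (z), 70 g, standing loose on the table; the only square-cut dark block. Point is 24 mm above its underside. Grip it from above across its two ends, high up (fingertips 18 mm or more above its underside, to pass over the low jig parts), leaving the long sides free. Either end may meet the stop.
- jig: Sanding jig fixed on the table: pale wooden bed 10 mm thick, at jig x -85 to 115, y -45 to 105 mm. Origin: table level, on the fixed edge's face; x along the edge towards the end stop, y from the edge towards the arm, z up. A block that is home has its long axis along jig x, its centre at y = 14, x = -12 to 12 mm. Block-to-jig forces adding up to over 30 N (10 N when home) are too hard.
- edge (a point): Point on the fixed edge, at the jig origin's x and y, on the bed's top (10 mm above the table), axes as the jig's. The edge is a brass bar, face at jig y = 0, bar at y -18 to 0, x -80 to 70 mm, top 15 mm above the bed.
- stop_range (a point): Middle of the end stop's setting range, not the stop itself: jig x = 30, y = 14 mm, on the bed's top. The stop is a rigid brass block 10 mm thick in x, y 0 to 30 mm, top 15 mm above the bed. It is clamped anew each time: the face that meets the block is anywhere at jig x = 18 to 42 mm and is not measured; feel for it with a few newtons.
- clip (a joint): Angle (rad) of the sprung curved steel arm about its upright pivot at jig x 85, y 40 mm: 0 at rest, growing as the pin is pushed to +y (limit 0.6), about 0.19 with the pin on a block that is home. It pushes towards the edge with 3.5 N at rest, 5 N on a block (rubbing: 3 to 7 N). The 10 mm round bar (top 13 mm, pivot boss 15 mm above the bed) bows out to y = 77 mm; only its tip comes near the block.
- pin (a point): Upright steel pin, 10 mm diameter, on the arm's tip; point on its axis 35 mm above the bed, top 60 mm above it. At rest at jig x 0, y 17 mm: 12 mm from the edge, too narrow for the block. Carried with its underside 18 to 30 mm above the bed, the block clears edge, stop and arm, and its long side can push the pin 18 mm or more in +y before it is lowered. Swing radius 87 mm.
- round_block: Bystander: spare round tuning block, dark wood, 30 mm diameter, 55 mm high, standing; origin at the centre of its underside.
- cork_block: Bystander: cork sanding block 85 x 55 x 32 mm, lying; origin at the centre of its underside.
- pumice: Bystander: oval grey pumice stone, 72 x 50 mm, 31 mm high; origin at the centre of its underside.
- tea_cup: Bystander: unglazed clay tea cup, 70 mm across the rim, 70 mm high, upright; origin at the centre of its underside.

How it is judged (in metres and radians):
On the way, in this order (a step that is already met when the one before it is completed fails the run):
1. the block is lifted clear of the table (height (world z) of block_center above 0.04 m), for 0.2 s.
2. the sprung arm is drawn back by the block (value of joint clip above 0.15 rad and contact force between block and jig above 1 N), for 0.1 s.
At the end, for the whole second after the job is handed in: The block stands at rest on the bed (within 2 mm), long side flush against the fixed edge (within 2 mm and 0.05 rad), one end within 2 mm of the end stop, the arm's pin pressing on its other long side (arm at 0.155 to 0.215 rad), released (horizontal distance between block_center and stop_mid below 0.032 m and y of block_center in the frame of jig between 0.012 and 0.016 m and z of block_center in the frame of jig between 0.032 and 0.036 m and angle between the x axis of block_center and the x axis of jig, either way round below 0.05 rad and angle between block_center's own z axis and vertical below 0.05 rad and value of joint clip between 0.155 and 0.215 rad and linear speed of block below 0.01 m/s); the robot touches nothing.
It fails at once if the block's contacts with the jig (edge, stop, bed and arm together) add up to more than 30 N (contact force between block and jig above 30 N).
It fails at once if a bystander is moved more than 15 mm (distance of any of round_block, cork_block, pumice, tea_cup from where it was at the start of the episode above 0.015 m).
It fails at once if the round block or the cup is tipped (angle between any of round_block, tea_cup's own z axis and vertical above 0.35 rad).
It also fails if it takes over 64 s, if anything falls off the work surface, if the arm or the gripper's body presses on something with over 40 N, if the wrist force passes 120 N, or if a joint passes its speed limit or range.

## Working session

There is one attempt and no reset: what is moved stays moved. The work goes in short steps, Python scripts to look and compute and a shell command to move; the robot and the scene stay as the last step left them, time stands still between calls to the robot, and variables do not carry over. Pictures are saved under pics/ and viewed, and the job is handed in when it is done.

```bash
ls; mkdir -p pics; python3 - <<'E'
from rig import manip
import cv2
s=manip.get_state()
for k,v in s.items(): print(k,v)
print(manip.grip_depth)
for n in ("top","side","wrist"):
    f=manip.grab_frame(n)
    cv2.imwrite(f"pics/{n}0.png",f["image"])
    print(n,{k:v for k,v in f.items() if k!="image"})
E
```

```text
pics
t 0.0
joints [-1.30400371e+00  2.41379710e-01  3.70240740e-03  1.33516465e+00
  8.73474483e-06  1.57079880e+00]
joint_vel [ 0.00159858 -0.00035799 -0.0005233  -0.00126828  0.0010226  -0.00096732]
joint_efforts [ 1.75713962e-03 -3.72315753e+01  2.52408493e+01  1.69476634e-02
  1.14992440e-04  3.29860427e-06]
tcp_pos [ 131.65631447 -481.70379795  230.42122051]
tcp_rot [-3.13954703e+00 -8.72967132e-06  2.66790128e-01]
ft_force [ 0.21422146  0.22602636 -0.14545004]
moment [ 0.05593228 -0.04488069 -0.01323499]
finger_gap 85.10617320121526
18.700000000000003
top {'vertical_fov': 56.111700299781965, 'cx': 311.13416196742554, 'cy': 200.34216467868126, 'xyz': array([ 440.19884453,  -78.65934381, 1052.87151479]), 'attitude': array([ 0.11123174, -0.01959561, -1.54191942])}
side {'vertical_fov': 47.083038873653265, 'cx': 311.59043804927495, 'cy': 197.97397290434787, 'xyz': array([257.95873991, 745.42264928, 581.41813644]), 'attitude': array([ 1.04289680e+00,  9.08344605e-04, -2.78031925e+00])}
wrist {'vertical_fov': 69.82816316835611, 'cx': 324.70947711702996, 'cy': 202.82700206473686, 'mount': array([[-7.53493797e-04,  9.54945802e-01,  2.96779289e-01,
         7.60133793e+01],
       [ 9.99999650e-01,  8.27202021e-04, -1.22783380e-04,
         2.41593449e-01],
       [-3.62747902e-04,  2.96779093e-01, -9.54946092e-01,
        -1.41652040e+02],
       [ 0.00000000e+00,  0.00000000e+00,  0.00000000e+00,
         1.00000000e+00]])}
```

View pics/top0.png

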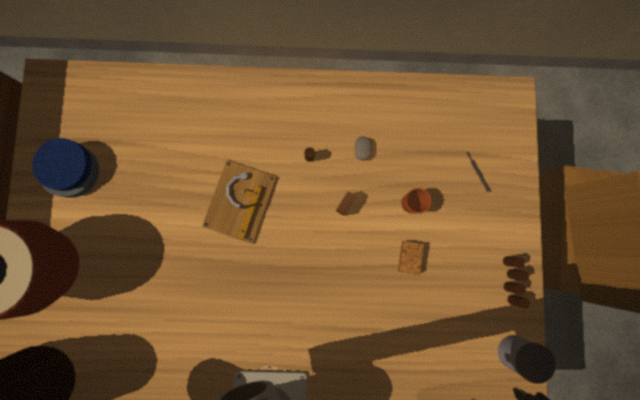

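View pics/side0.png

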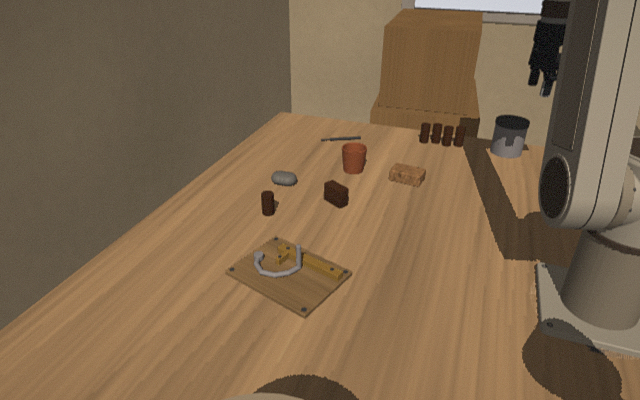

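View pics/wrist0.png

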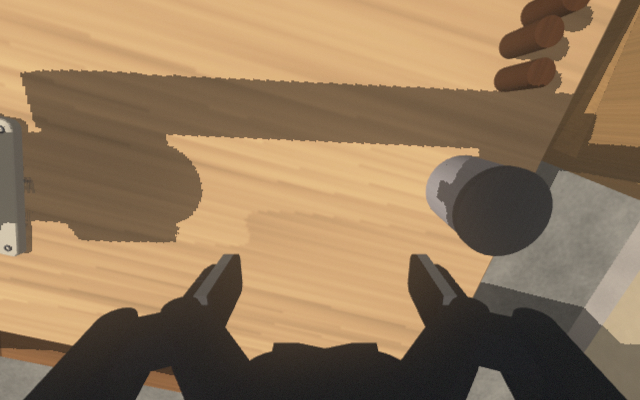

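The top view shows the jig near (240,200), the dark block at (349,203), round block (310,154), pumice (364,148), cup (417,201) and cork (411,257). The side view shows the same objects: block (336,193), jig (290,272). I'll enlarge the crops and set up ray helpers.

```bash
cat > h.py <<'E'
import numpy as np, cv2
from scipy.spatial.transform import Rotation as R
def K(f):
    fl=200/np.tan(np.radians(f["vertical_fov"])/2); return fl
def cam(f,s=None):
    if "mount" in f:
        T=np.eye(4);T[:3,:3]=R.from_euler('xyz',s["tcp_rot"]).as_matrix();T[:3,3]=s["tcp_pos"]
        M=T@f["mount"]; return M[:3,:3],M[:3,3]
    return R.from_euler('xyz',f["attitude"]).as_matrix(),np.array(f["xyz"])
def ray(f,uv,s=None):
    r,p=cam(f,s); u,v=uv; fl=K(f)
    d=r@np.array([(u-f["cx"])/fl,-(v-f["cy"])/fl,-1.0]); return p,d/np.linalg.norm(d)
def plane(f,uv,z,s=None):
    p,d=ray(f,uv,s); return p+d*(z-p[2])/d[2]
def proj(f,X,s=None):
    r,p=cam(f,s); c=r.T@(np.asarray(X,float)-p); fl=K(f)
    return np.array([f["cx"]+fl*c[0]/-c[2], f["cy"]-fl*c[1]/-c[2]])
def tri(rays):
    A=np.zeros((3,3));b=np.zeros(3)
    for p,d in rays:
        P=np.eye(3)-np.outer(d,d);A+=P;b+=P@p
    x=np.linalg.solve(A,b)
    return x,[float(np.linalg.norm((np.eye(3)-np.outer(d,d))@(x-p))) for p,d in rays]
def save(n,im,box=None,k=1):
    if box: x0,y0,x1,y1=box; im=im[y0:y1,x0:x1]
    cv2.imwrite(f"pics/{n}.png",cv2.resize(im,None,fx=k,fy=k,interpolation=cv2.INTER_CUBIC))
E
python3 - <<'E'
from h import *
from rig import manip
f=manip.grab_frame("top"); g=manip.grab_frame("side")
save("topc",f["image"],(190,130,450,290),3)
save("sidec",g["image"],(220,130,440,320),3)
for n,uv,h in (("block",(349,203),24),("round",(310,154),30),("pumice",(364,148),20),("cup",(417,201),50),("cork",(411,257),20),("jig",(241,200),10)):
    print(n,plane(f,uv,h).round())
E
```

```text
block [ 552. -200.   24.]
round [685. -88.  30.]
pumice [ 709. -240.   20.]
cup [ 560. -381.   50.]
cork [ 409. -373.   20.]
jig [552. 100.  10.]
```

View pics/topc.png

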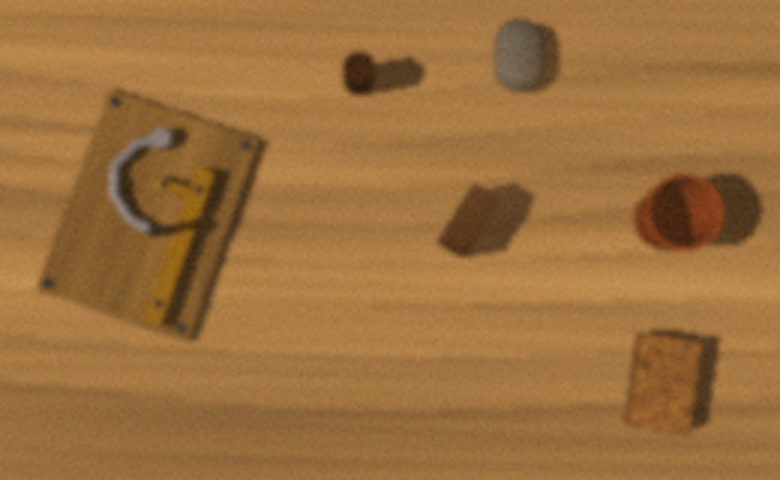

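View pics/sidec.png

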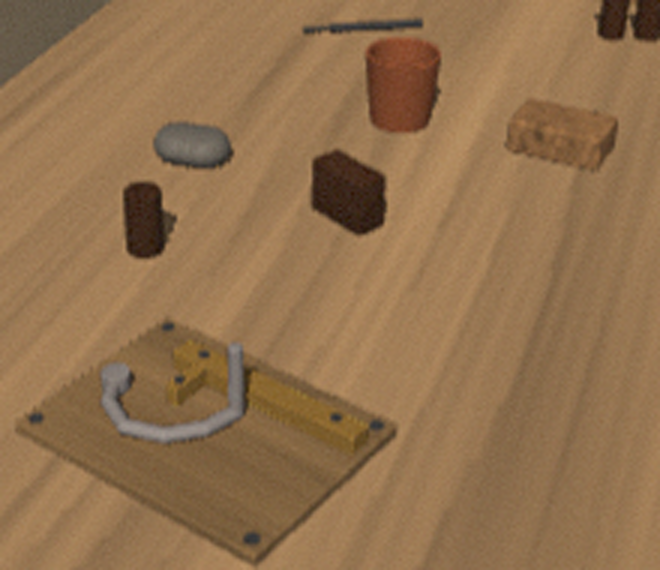

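```bash
python3 - <<'E'
from h import *
from rig import manip
f=manip.grab_frame("top"); g=manip.grab_frame("side")
# hand-picked corner pixels (crop/3 + offset)
T=lambda x,y:(190+x/3,130+y/3); S=lambda x,y:(220+x/3,130+y/3)
print("pin side base/top", plane(g,S(238,408),10).round(),)
print("edge ends top view", plane(f,T(150,322),25).round(),plane(f,T(207,172),25).round())
print("screws top",[plane(f,T(*p),10).round() for p in ((115,100),(245,145),(181,328),(48,284))])
print("screws side",[plane(g,S(*p),10).round() for p in ((36,418),(168,327),(377,426),(252,539))])
# block top-face corners
print("blk topface side", [plane(g,S(*p),48).round() for p in ((312,162),(338,151),(385,180),(360,190))])
a=T(485,187);print("blk top long side",[plane(f,p,48).round() for p in (T(473,187),T(440,240))])
E
```

```text
pin side base/top [533.  86.  10.]
edge ends top view [448.  95.  25.] [587.  49.  25.]
screws top [array([655., 140.,  10.]), array([616.,  17.,  10.]), array([444.,  69.,  10.]), array([481., 193.,  10.])]
screws side [array([652., 142.,  10.]), array([615.,  19.,  10.]), array([443.,  72.,  10.]), array([481., 195.,  10.])]
blk topface side [array([ 577., -184.,   48.]), array([ 564., -209.,   48.]), array([ 513., -176.,   48.]), array([ 527., -154.,   48.])]
blk top long side [array([ 578., -193.,   48.]), array([ 529., -165.,   48.])]
```

Top and side agree within about 3 mm: jig x axis at about −0.295 rad, block axis about −0.54 rad, centre about (545,−181). I'm moving the wrist camera over the block.

```bash
python3 -m handwheel '[3.8,-1.5,0,0,0,-0.12, 3.9,-1.1,0,0,0,-0.12, 4.0,-0.6,0,0,0,-0.12, 4.1,0,0,0,0,-0.12, 4.0,0.4,0,0,0,-0.12, 3.9,0.9,0,0,0,-0.12, 3.8,1.4,0,0,0,-0.04, 3.8,1.5,0,0,0,0, 3.8,1.5,0,0,0,0, 3.8,1.5,0,0,0,0]' 1
```

```text
t: 1.18
tcp_pos: [456.3, -232.0, 230.4]
tcp_rot: [3.138, 0.004, 1.046]
ft_force: [0.1, -0.5, -0.3]
finger_gap: 85.4
```

```bash
python3 -m handwheel '[3.8,1.7,0,0,0,0, 3.8,1.7,0,0,0,0, 2.0,0.8,0,0,0,0, 1.0,0.4,0,0,0,0, 0,0,0,0,0,0, 0,0,0,0,0,0, 0,0,0,0,0,0, 0,0,0,0,0,0, 0,0,0,0,0,0, 0,0,0,0,0,0]'; python3 - <<'E'
from h import *
from rig import manip
s=manip.get_state(); f=manip.grab_frame("wrist"); cv2.imwrite("pics/w1.png",f["image"])
print(s["tcp_pos"],s["tcp_rot"],proj(f,(545,-181,48),s))
import pickle; pickle.dump((s,f),open("w1.pkl","wb"))
E
```

```text
t: 2.02
tcp_pos: [550.9, -159.1, 229.0]
tcp_rot: [3.14, 0.005, 1.051]
ft_force: [0.4, -0.2, -0.3]
finger_gap: 85.4
[ 550.93884275 -159.09426502  229.02508337] [3.13955366 0.0048006  1.05094125] [328.98402981 199.95557427]
```

View pics/w1.png

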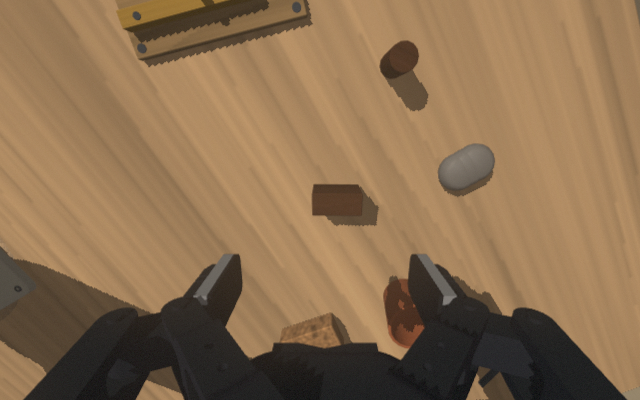

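The block is at (338,200), nearly aligned with the image rows. The jig corner is at top left, round block (399,58), pumice (466,168), cup (403,312). I'll segment the block.

```bash
python3 - <<'E'
from h import *
import pickle
s,f=pickle.load(open("w1.pkl","rb"))
save("w1c",f["image"],(290,160,400,250),7)
im=f["image"].astype(int)
for (u,v) in ((338,186),(338,200),(338,214),(316,200),(360,200),(372,215),(338,225)): print(u,v,im[v,u])
E
```

```text
338 186 [34 53 74]
338 200 [43 63 90]
338 214 [43 61 88]
316 200 [44 62 89]
360 200 [41 61 89]
372 215 [57 77 96]
338 225 [ 88 123 156]
```

View pics/w1c.png

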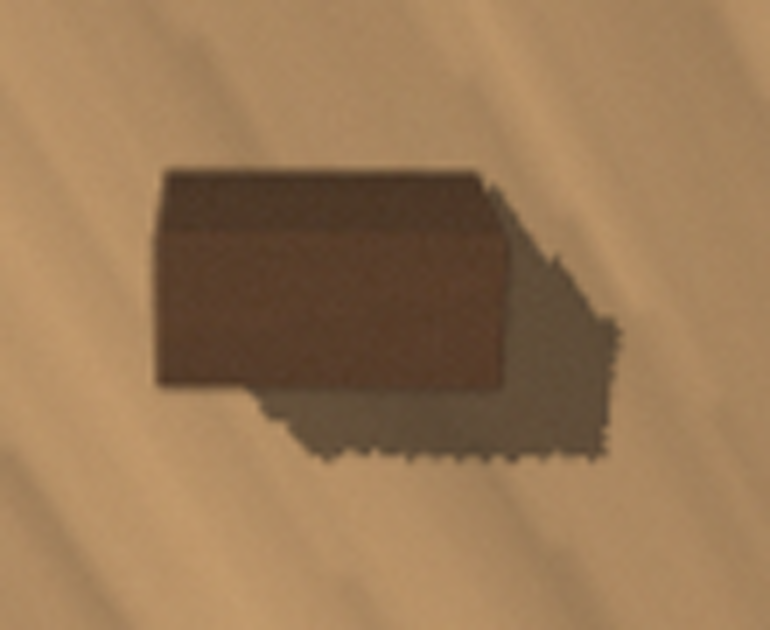

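```bash
python3 - <<'E'
from h import *
import pickle
s,f=pickle.load(open("w1.pkl","rb"))
U=lambda x,y:(290+x/7,160+y/7)
for z in (44,48,52):
    P=np.array([plane(f,U(*p),z,s) for p in ((156,232),(508,234),(503,388),(157,385))])
    L=[np.linalg.norm(P[i]-P[(i+1)%4]) for i in range(4)]
    a=P[1]-P[0]+P[2]-P[3]
    print(z,P.mean(0).round(1),np.round(L,1),np.arctan2(a[1],a[0]))
B=np.array([plane(f,U(*p),0,s) for p in ((165,170),(478,172))]);a=B[1]-B[0];print(B.round(1),np.linalg.norm(a),np.arctan2(a[1],a[0]))
from rig import manip
g=manip.grab_frame("side");S=lambda x,y:(220+x/3,130+y/3)
for a,b in (((508,234),(312,162)),((503,388),(338,151)),((157,385),(385,180)),((156,232),(360,190))):
    print(tri([ray(f,U(*a),s),ray(g,S(*b))]))
print("tool x,y",R.from_euler('xyz',s['tcp_rot']).as_matrix()[:,:2])
E
```

```text
44 [ 550.3 -191.9   44. ] [59.5 27.7 59.9 27.5] -0.5289230193595904
48 [ 550.8 -190.7   48. ] [58.7 27.3 59.1 27.1] -0.5289230193595911
52 [ 551.3 -189.4   52. ] [58.  27.  58.4 26.8] -0.5289230193595912
[[ 531.4 -165.     0. ]
 [ 582.8 -194.9    0. ]] 59.41997710241982 -0.5277494549513888
(array([ 582.23101139, -196.15649342,   40.75282789]), [0.6465895265967355, 0.6465895265967184])
(array([ 568.23255701, -220.51299793,   41.32745438]), [1.0284051727598231, 1.0284051727597558])
(array([ 516.9604956 , -189.73476641,   40.17919542]), [0.12667107345926928, 0.1266710734593308])
(array([ 530.75210514, -165.74038877,   40.84908008]), [0.2064323887703311, 0.20643238877030642])
tool x,y [[ 0.49674864  0.86789424]
 [ 0.86788118 -0.49674484]
 [-0.00480059  0.00203897]]
```

Block centre is (550.4,−191.4), axis −0.529 rad. Descending around it, with the open fingers straddling the ends.

```bash
python3 -m handwheel '[-1.4,0.8,0,0,0,0.009, -1.4,0.8,0,0,0,0, 0,0,2.5,0,0,0, 0,0,2.5,0,0,0, 0,0,2.5,0,0,0, 0,0,2.5,0,0,0, 0,0,2.5,0,0,0, 0,0,1,0,0,0, 0,0,0,0,0,0, 0,0,0,0,0,0]'; python3 - <<'E'
from h import *
from rig import manip
s=manip.get_state(); f=manip.grab_frame("wrist"); cv2.imwrite("pics/w2.png",f["image"])
print(s["tcp_pos"],s["tcp_rot"])
E
```

```text
t: 2.95
tcp_pos: [551.2, -198.8, 93.7]
tcp_rot: [3.129, 0.003, 1.034]
ft_force: [0.2, -0.4, -0.1]
finger_gap: 85.5
[ 551.20416138 -198.78262743   93.6968541 ] [3.12924979e+00 2.76451961e-03 1.03424798e+00]
```

View pics/w2.png

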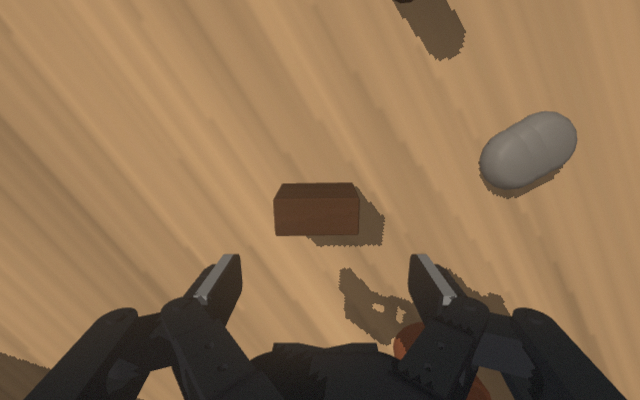

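```bash
python3 - <<'E'
from h import *
from rig import manip
s=manip.get_state(); f=manip.grab_frame("wrist")
im=f["image"].astype(int); 
m=((im[:,:,2]<105)&(im[:,:,2]-im[:,:,0]>38)).astype(np.uint8); m[250:]=0;m[:,:250]=0;m[:,400:]=0
m=cv2.morphologyEx(m,cv2.MORPH_OPEN,np.ones((3,3)))
c=max(cv2.findContours(m,0,2)[0],key=cv2.contourArea);print(cv2.minAreaRect(c),cv2.boundingRect(c))
save("w2c",f["image"],(255,165,400,255),5)
E
```

```text
((315.1981506347656, 219.9044952392578), (84.931640625, 49.506351470947266), 3.521453619003296) (274, 193, 85, 53)
```

View pics/w2c.png

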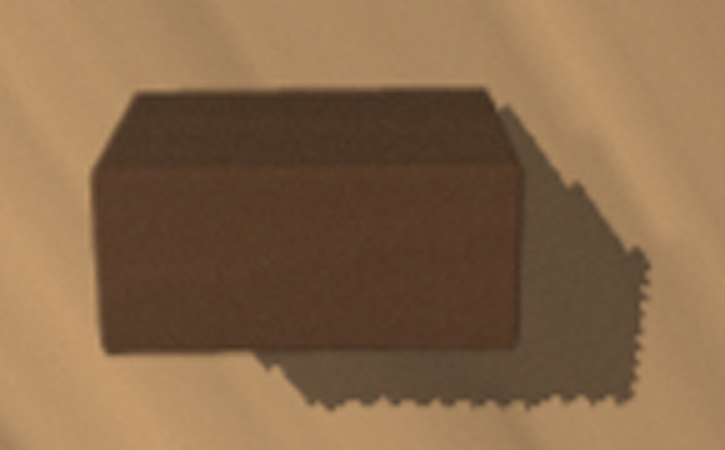

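```bash
python3 - <<'E'
from h import *
from rig import manip
import pickle
s=manip.get_state(); f=manip.grab_frame("wrist"); print(s["tcp_pos"],s["tcp_rot"])
s1,f1=pickle.load(open("w1.pkl","rb"))
U=lambda x,y:(255+x/5,165+y/5); U1=lambda x,y:(290+x/7,160+y/7)
A=((92,169),(521,169),(516,349),(106,353)); A1=((156,232),(508,234),(503,388),(157,385))
P=np.array([plane(f,U(*p),48,s) for p in A]);a=P[1]-P[0]+P[2]-P[3]
print(P.mean(0).round(1),[round(float(np.linalg.norm(P[i]-P[(i+1)%4])),1) for i in range(4)],np.arctan2(a[1],a[0]))
for a,b in zip(A,A1): x,e=tri([ray(f,U(*a),s),ray(f1,U1(*b),s1)]);print(x.round(1),np.round(e,1))
for a,b in zip(((136,93),(487,90)),((165,170),(478,172))): x,e=tri([ray(f,U(*a),s),ray(f1,U1(*b),s1)]);print("bottom",x.round(1),np.round(e,1))
c=P.mean(0);Rm=R.from_euler('xyz',s['tcp_rot']).as_matrix()
print("in tool",Rm.T@(np.r_[c[:2],18]-s["tcp_pos"]))
E
```

```text
[ 552.00739451 -198.95641751   94.75589956] [3.12722912e+00 2.39603533e-03 1.03440699e+00]
[ 551.4 -191.1   48. ] [58.8, 26.9, 58.5, 27.4] -0.5372544957973839
[ 531.2 -165.3   42.2] [0.1 0.1]
[ 583.6 -188.4   65.7] [0.4 0.4]
[ 569.7 -217.3   48.5] [0.2 0.2]
[ 517.2 -189.5   41.8] [0.2 0.2]
bottom [ 530.5 -166.2   -7.3] [0.3 0.3]
bottom [ 582.4 -205.5  -38.9] [0.3 0.3]
in tool [ 6.63772075 -5.63136429 76.66724064]
```

```bash
python3 -m handwheel '[0.3,-0.3,0,0.014,0,0, 0.3,-0.2,0,0,0,0, 0,0,0,0,0,0, 0,0,1.5,0,0,0, 0,0,1.5,0,0,0, 0,0,1.5,0,0,0, 0,0,1,0,0,0, 0,0,0,0,0,0, 0,0,0,0,0,0, 0,0,0,0,0,0]'; python3 - <<'E'
from h import *
from rig import manip
s=manip.get_state(); f=manip.grab_frame("wrist"); cv2.imwrite("pics/w3.png",f["image"])
Rm=R.from_euler('xyz',s['tcp_rot']).as_matrix()
print(s["tcp_pos"],s["tcp_rot"],"in tool",Rm.T@(np.r_[551.2,-191.1,18]-s["tcp_pos"]))
E
```

```text
t: 3.93
tcp_pos: [558.9, -191.6, 47.9]
tcp_rot: [3.124, -0.002, 1.037]
ft_force: [0.5, 0.5, 0.1]
finger_gap: 85.6
[ 558.91646552 -191.6290487    47.9419736 ] [ 3.12350689e+00 -1.83222171e-03  1.03672651e+00] in tool [-3.52747408 -7.45144487 29.80567751]
```

View pics/w3.png

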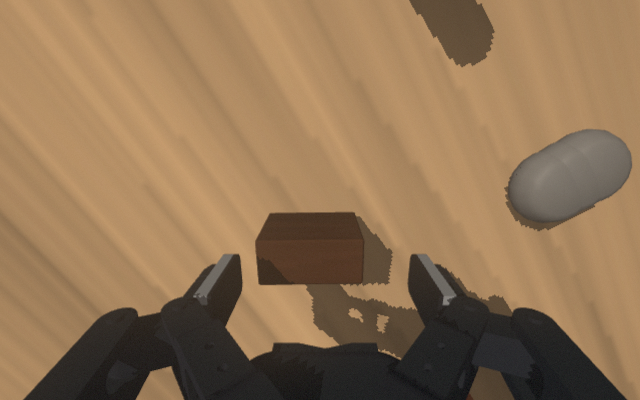

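```bash
python3 -m handwheel '[-0.1,-0.3,0,0.004,0,0, -0.1,-0.3,0,0.004,0,0, -0.1,-0.2,0,0.004,0,0, -0.1,-0.1,0,0.004,0,0, -0.03,-0.06,0.4,0.004,0,0, -0.03,-0.06,0.4,0.004,0,0, -0.03,-0.06,0.4,0.004,0,0, -0.03,-0.06,0.4,0.002,0,0, -0.03,-0.06,0.4,0.002,0,0, -0.03,-0.06,0.05,0.002,0,0]'; python3 - <<'E'
from h import *
from rig import manip
s=manip.get_state(); f=manip.grab_frame("wrist"); cv2.imwrite("pics/w4.png",f["image"])
Rm=R.from_euler('xyz',s['tcp_rot']).as_matrix()
print(s["tcp_pos"],s["tcp_rot"],"in tool",Rm.T@(np.r_[551.2,-191.1,18]-s["tcp_pos"]))
E
```

```text
t: 4.82
tcp_pos: [545.9, -191.0, 28.7]
tcp_rot: [-3.128, -0.003, 1.036]
ft_force: [0.1, -0.6, 0.5]
finger_gap: 85.4
[ 545.90090604 -191.00953878   28.7300127 ] [-3.12844213e+00 -3.04873407e-03  1.03635339e+00] in tool [ 2.588584    4.74703339 10.6764535 ]
```

View pics/w4.png

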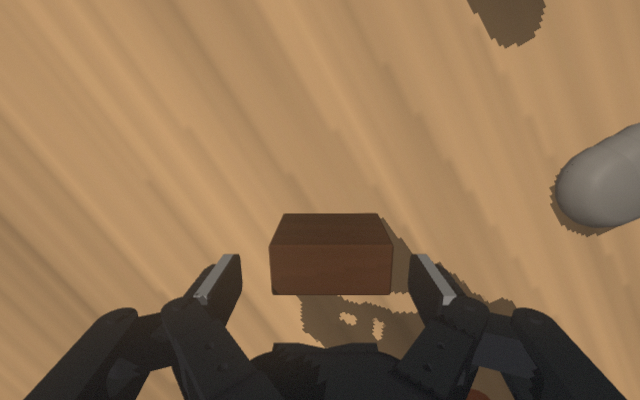

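```bash
python3 - <<'E'
from h import *
from rig import manip
ps=[manip.get_state()for _ in range(2)]; s=ps[0];f=manip.grab_frame("wrist")
A=((269,243),(391,243),(391,293),(272,294))
P=np.array([plane(f,p,48,s) for p in A]);a=P[1]-P[0]+P[2]-P[3]
Rm=R.from_euler('xyz',s['tcp_rot']).as_matrix()
print(P.mean(0),[round(float(np.linalg.norm(P[i]-P[(i+1)%4])),1) for i in range(4)],np.arctan2(a[1],a[0]),"in tool",Rm.T@(np.r_[P.mean(0)[:2],18]-s["tcp_pos"]))
E
```

```text
[ 550.87855825 -189.1374727    48.        ] [57.1, 27.1, 59.0, 27.8] -0.5227011856711841 in tool [ 4.20230536  3.52828889 10.78578888]
```

```bash
python3 -m handwheel '[0.1,0.1,0,-0.004,0,0, 0.1,0.1,0,-0.004,0,0, 0.1,0.1,0,-0.004,0,0, 0.06,0.06,0.1,0,0,0, 0,0,0.2,0,0,0, 0,0,0.2,0,0,0, 0,0,0.2,0,0,0, 0,0,0.2,0,0,0, 0,0,0.15,0,0,0, 0,0,0.0,0,0,0]'; python3 - <<'E'
from h import *
from rig import manip
s=manip.get_state(); f=manip.grab_frame("wrist"); cv2.imwrite("pics/w5.png",f["image"])
Rm=R.from_euler('xyz',s['tcp_rot']).as_matrix()
print(s["tcp_pos"],s["tcp_rot"],"in tool",Rm.T@(np.r_[551.1,-190,18]-s["tcp_pos"]))
E
```

```text
t: 5.75
tcp_pos: [552.6, -189.7, 18.5]
tcp_rot: [3.139, -0.004, 1.037]
ft_force: [-0.1, 0.4, 0.1]
finger_gap: 85.3
[ 552.56798596 -189.72652151   18.54945226] [ 3.13878058 -0.00357201  1.03675327] in tool [-0.98458532 -1.12590331  0.54277482]
```

View pics/w5.png

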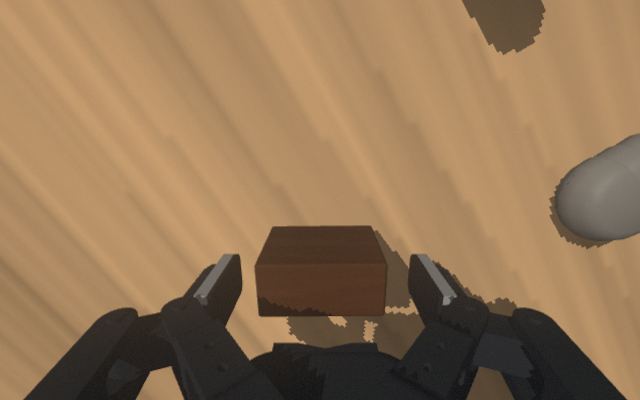

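The block sits centred between the pads (top face rows 265–316, columns 256–386; pads at 240 and 412). Closing.

```bash
python3 -m handwheel '[0,0,0,0,0,0, 0,0,0,0,0,0, 0,0,0,0,0,0, 0,0,0,0,0,0, 0,0,0,0,0,0, 0,0,0,0,0,0, 0,0,0,0,0,0, 0,0,0,0,0,0, 0,0,0,0,0,0, 0,0,0,0,0,0]' 0; python3 - <<'E'
from h import *
from rig import manip
s=manip.get_state(); f=manip.grab_frame("wrist"); cv2.imwrite("pics/w6.png",f["image"])
print(s["tcp_pos"],s["tcp_rot"])
E
```

```text
t: 6.63
tcp_pos: [552.6, -189.9, 18.9]
tcp_rot: [3.139, -0.004, 1.036]
ft_force: [-1.1, -0.3, -0.7]
finger_gap: 58.9
[ 552.64011642 -189.88157803   18.90032831] [ 3.13860161 -0.00370353  1.03649903]
```

View pics/w6.png

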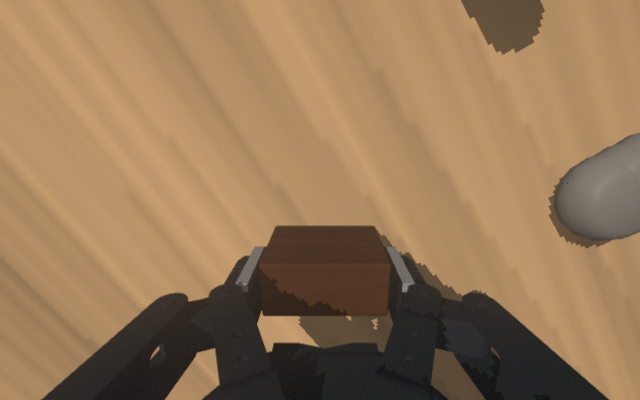

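```bash
python3 - <<'E'
from h import *
from rig import manip
s=manip.get_state();f=manip.grab_frame("wrist")
save("w6c",f["image"],(235,215,415,325),4)
E
```

```text
(no output)
```

View pics/w6c.png

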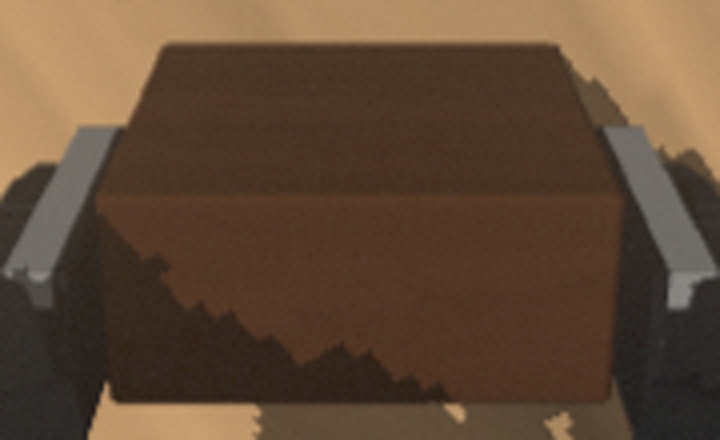

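```bash
python3 - <<'E'
from h import *
from rig import manip
s=manip.get_state();f=manip.grab_frame("wrist")
U=lambda x,y:(235+x/4,215+y/4)
Rm=R.from_euler('xyz',s['tcp_rot']).as_matrix()
for z,A in ((48,((98,195),(622,195),(610,402),(113,402))),(0,((165,44),(558,44)))):
    P=np.array([plane(f,U(*p),z,s) for p in A]); t=(P-s["tcp_pos"])@Rm; print(z,t.round(1).tolist(),t.mean(0).round(1))
P=np.array([plane(f,U(*p),25,s) for p in ((120,128),(602,128))]);print("padtip@25",((P-s["tcp_pos"])@Rm).round(1))
E
```

```text
48 [[12.7, -28.4, -29.1], [12.6, 29.3, -29.0], [-14.6, 29.7, -29.1], [-14.4, -28.5, -29.2]] [ -0.9   0.5 -29.1]
0 [[11.3, -28.9, 18.9], [11.2, 30.3, 19.0]] [11.2  0.7 19. ]
padtip@25 [[  9.6 -30.8  -6.1]
 [  9.4  32.   -6. ]]
```

```bash
python3 -m handwheel '[0,0,-0.8,0,0,0, 0,0,-1.5,0,0,0, 0,0,-2,0,0,0, 0,0,-2,0,0,0, 0,0,-2,0,0,-0.04, 1,-0.6,-1,0,0,-0.04, 2,-1,-1,0,0,-0.04, 2.5,-1.3,-0.5,0,0,-0.04, 2.5,-1.3,0,0,0,-0.04, 2.5,-1.3,0,0,0,-0.04]'; python3 - <<'E'
from h import *
from rig import manip
s=manip.get_state()
Rm=R.from_euler('xyz',s['tcp_rot']).as_matrix()
print(s["tcp_rot"],"in tool",Rm.T@(np.r_[508,24,130]-s["tcp_pos"]))
E
```

```text
t: 7.62
tcp_pos: [541.5, -70.8, 134.4]
tcp_rot: [3.137, -0.004, 1.28]
ft_force: [0.0, 0.2, -0.7]
finger_gap: 59.0
[ 3.13727647 -0.00381865  1.28047863] in tool [ 81.20574527 -59.2099986    4.44400647]
```

```bash
python3 -m handwheel '[2,-1.5,0,0,0,0, 2,-1.5,0,0,0,0, 1.5,-1.2,0,0.002,0,0, 1,-0.8,0,0.002,0,0, 0.6,-0.4,0,0.002,0,0, 0.2,-0.2,0,0,0,0, 0,0,0,0,0,0, 0,0,0,0,0,0, 0,0,0,0,0,0, 0,0,0,0,0,0]'; python3 - <<'E'
from h import *
from rig import manip
import pickle
s=manip.get_state(); f=manip.grab_frame("wrist"); cv2.imwrite("pics/w7.png",f["image"])
pickle.dump((s,f),open("w7.pkl","wb"))
print(s["tcp_pos"],s["tcp_rot"])
E
```

```text
t: 8.45
tcp_pos: [503.5, 28.6, 136.1]
tcp_rot: [-3.139, -0.007, 1.298]
ft_force: [0.3, -0.4, -0.8]
finger_gap: 58.7
[503.48583096  28.58413655 136.11543867] [-3.13934822 -0.00715433  1.29750457]
```

View pics/w7.png

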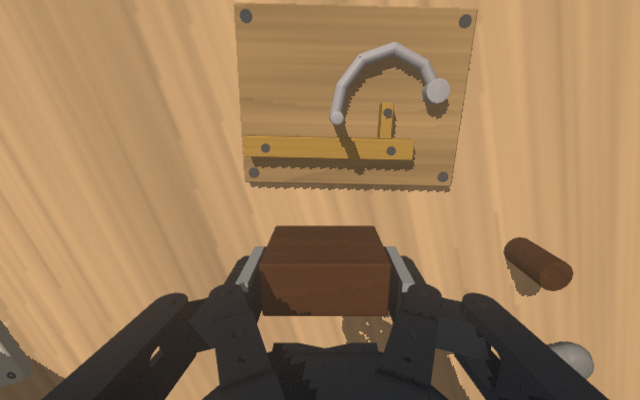

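Excellent view: the jig with the edge bar along row ~148, the stop at (387,120), the pin top at (336,118) and the pivot boss at (437,90). The block is square in the pads.

```bash
python3 - <<'E'
from h import *
import pickle
s,f=pickle.load(open("w7.pkl","rb"))
save("w7c",f["image"],(230,0,430,195),4)
E
```

```text
(no output)
```

View pics/w7c.png

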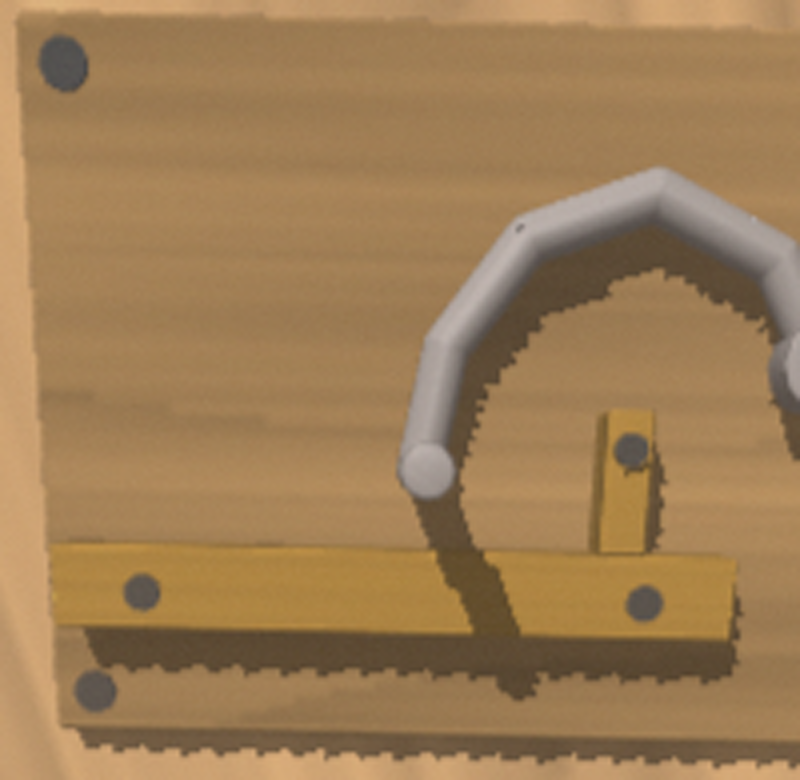

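```bash
python3 - <<'E'
from h import *
import pickle
s,f=pickle.load(open("w7.pkl","rb"))
U=lambda x,y:(230+x/4,0+y/4)
W=lambda p,z: plane(f,U(*p),z,s)
e0,e1=W((48,543),25),W((737,557),25); b0,b1=W((52,628),25),W((729,639),25)
a=e1-e0; b=b1-b0; print("len",np.linalg.norm(a),np.linalg.norm(b),"ang",np.arctan2(a[1],a[0]),np.arctan2(b[1],b[0]))
bl=[W((18,14),10),W((62,728),10)]; print("bed left corners",np.round(bl,1), np.linalg.norm(bl[1]-bl[0]))
u=a/np.linalg.norm(a); v=np.array([-u[1],u[0],0])
mid=(e0+e1)/2; O=mid+5*u; 
print("width bar",(e0-b0)@v,(e1-b1)@v,"O by edge ends",O.round(1))
J=lambda P:np.round([(P-O)@u,(P-O)@v],1)
print("pin",J(W((428,470),70)),"stop face top",J(W((608,409),25)),J(W((601,552),25)),"bottom",J(W((600,410),10)),J(W((590,552),10)),"back",J(W((655,409),25)),J(W((646,552),25)))
print("screws",[J(W(p,10)) for p in ((64,63),(95,690))], [J(W(p,25)) for p in ((142,592),(644,604))],"bedcorners",[J(p) for p in bl])
Rm=R.from_euler('xyz',s['tcp_rot']).as_matrix()
print("tcp in jig",J(np.array(s["tcp_pos"])),"toolyaw rel",s["tcp_rot"][2]-np.pi/2-np.arctan2(a[1],a[0]))
# block top corners in this picture, same as before; 
E
```

```text
len 148.86187153775572 149.34393398737222 ang -0.2937471218832318 -0.2899642846581425
bed left corners [[477.  203.9  10. ]
 [434.3  62.7  10. ]] 147.57458355773505
width bar 18.287001492408642 17.722059046956485 O by edge ends [526.6  81.   25. ]
pin [ 0.3 16.9] stop face top [39.2 29.6] [40.   0.5] bottom [40.2 30.1] [40.3 -0.6] back [49.  29.8] [49.7  0.7]
screws [array([-74.3,  94.8]), array([-74.7, -34.9])] [array([-59.6, -10. ]), array([ 50.2, -10.5])] bedcorners [array([-83. , 103.3]), array([-83.1, -44.3])]
tcp in jig [ -7.  -56.9] toolyaw rel 0.020455366280978216
```

```bash
cat > where.py <<'E'
from h import *
from rig import manip
O=np.array([526.6,81.0]);th=-0.292;off=np.array([0.6,-1.5])
def where():
    s=manip.get_state();u=np.array([np.cos(th),np.sin(th)]);v=np.array([-u[1],u[0]])
    d=np.array(s["tcp_pos"])[:2]-O
    b=np.array([d@u,d@v])+off
    Rm=R.from_euler('xyz',s['tcp_rot']).as_matrix();Rd=R.from_euler('xyz',(3.1386,-0.0037,th+np.pi/2)).as_matrix()
    w=R.from_matrix(Rm.T@Rd).as_rotvec()
    F=np.array(s["ft_force"])
    print("t %.2f block jig x,y %s underside above bed %.1f | turn needed %s | F jig %s gap %.1f"%(s["t"],b.round(1),s["tcp_pos"][2]-18.9-10,w.round(4),np.round([F[:2]@u,F[:2]@v,F[2]],1),s["finger_gap"]))
if __name__=="__main__": where()
E
python3 -m handwheel '[0,0.3,1,0,0,0.004, 0,0.3,1,0,0,0.005, 0,0.3,1,0,0,0.005, 0,0.2,1,0,0,0.004, 0,0,1,0,0,0, 0,0,1,0,0,0, 0,0,1,0,0,0, 0,0,0.5,0,0,0, 0,0,0.3,0,0,0, 0,0,0,0,0,0]'; python3 where.py
```

```text
t: 9.33
tcp_pos: [514.7, 21.8, 45.0]
tcp_rot: [-3.133, -0.004, 1.27]
ft_force: [0.1, -0.0, -1.5]
finger_gap: 58.8
t 9.33 block jig x,y [  6.2 -61.6] underside above bed 16.1 | turn needed [-0.0113 -0.0006 -0.009 ] | F jig [ 0.1 -0.  -1.5] gap 58.8
```

```bash
python3 -m handwheel '[0,0,-0.4,-0.003,0,-0.003, 0,0,-0.4,-0.003,0,-0.003, 0,-0.1,0,-0.003,0,-0.003, 0.6,-0.1,0,-0.002,0,0, 0.9,-0.1,0,0,0,0, 0.9,0,0,0,0,0, 0.9,0,0,0,0,0, 0.6,0,0,0,0,0, 0.3,0,0,0,0,0, 0,0,0,0,0,0]'; python3 where.py
```

```text
t: 10.17
tcp_pos: [527.6, 68.7, 57.0]
tcp_rot: [3.132, -0.008, 1.281]
ft_force: [-0.7, -1.0, -0.7]
finger_gap: 58.8
t 10.17 block jig x,y [  5.1 -13. ] underside above bed 28.1 | turn needed [ 0.0068 -0.0039  0.0022] | F jig [-0.3 -1.1 -0.7] gap 58.8
```

```bash
python3 -m handwheel '[0,0,0.1,0.003,-0.001,0.001, 0,0,0.1,0.003,-0.001,0.001, 0,-0.1,0.05,0,-0.001,0, 0,-0.05,0,0,0,0, 0,0,0,0,0,0, 0,0,0,0,0,0, 0,0,0,0,0,0, 0,0,0,0,0,0, 0,0,0,0,0,0, 0,0,0,0,0,0]'; python3 where.py; python3 - <<'E'
from h import *
from rig import manip
import pickle
s=manip.get_state(); f=manip.grab_frame("wrist"); g=manip.grab_frame("side"); 
save("w8",f["image"],(220,120,420,330),3); save("s8",g["image"],(220,200,380,320),5)
pickle.dump((s,f),open("w8.pkl","wb"))
E
```

```text
t: 11.0
tcp_pos: [525.1, 68.0, 53.4]
tcp_rot: [3.14, -0.003, 1.277]
ft_force: [-0.3, 0.3, -0.3]
finger_gap: 58.9
t 11.00 block jig x,y [  2.9 -14.3] underside above bed 24.5 | turn needed [-0.0017  0.0011 -0.0016] | F jig [-0.4  0.3 -0.3] gap 58.9
```

View pics/w8.png

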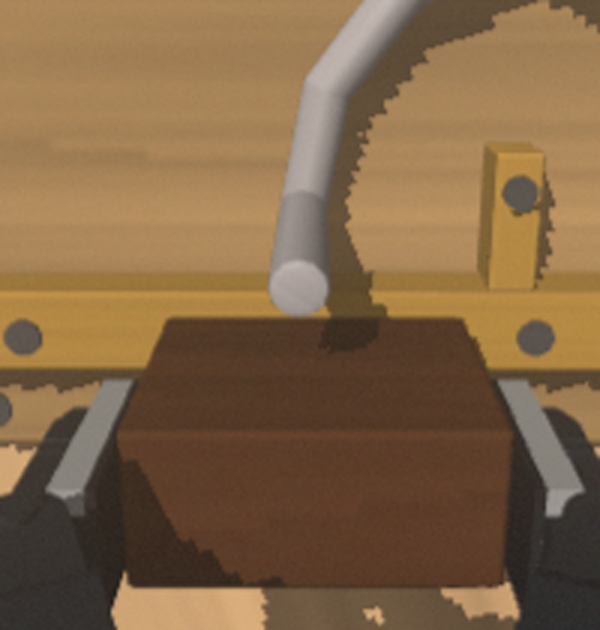

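View pics/s8.png

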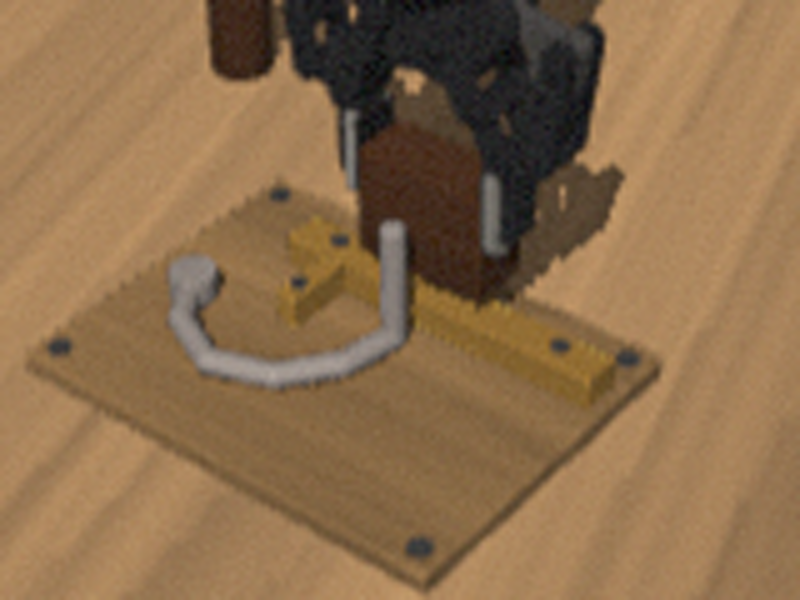

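Consistent picture: block 24 mm over the bed beside the edge, pin just ahead of its long side, stop on the right. Now pushing gently into the pin.

```bash
python3 -m handwheel '[0.2,0,0,0,0,0, 0.3,0,0,0,0,0, 0.3,0,0,0,0,0, 0.3,0,0,0,0,0, 0.3,0,0,0,0,0, 0.2,0,0,0,0,0, 0.2,0,0,0,0,0, 0.2,0,0,0,0,0, 0.2,0,0,0,0,0, 0.2,0,0,0,0,0]'; python3 where.py
```

```text
t: 11.93
tcp_pos: [529.4, 89.3, 53.0]
tcp_rot: [-3.139, 0.008, 1.275]
ft_force: [-3.8, -4.5, 1.5]
finger_gap: 59.1
t 11.93 block jig x,y [0.9 7.3] underside above bed 24.1 | turn needed [-0.0053  0.0113 -0.0036] | F jig [-2.4 -5.4  1.5] gap 59.1
```

```bash
python3 -m handwheel '[0.2,0.03,0,-0.001,0.002,-0.001, 0.2,0.03,0,-0.001,0.002,-0.001, 0.2,0.03,0,-0.001,0.002,-0.001, 0.15,0.03,0,-0.001,0.002,0, 0.15,0.03,0,0,0.002,0, 0.1,0.03,0,0,0.001,0, 0.1,0,0,0,0,0, 0,0,0,0,0,0, 0,0,0,0,0,0, 0,0,0,0,0,0]'; python3 where.py
```

```text
t: 12.77
tcp_pos: [531.0, 97.3, 51.7]
tcp_rot: [-3.138, 0.004, 1.277]
ft_force: [-2.4, -4.0, 1.9]
finger_gap: 58.7
t 12.77 block jig x,y [ 0.1 15.4] underside above bed 22.8 | turn needed [-0.0061  0.008  -0.0019] | F jig [-1.1 -4.5  1.9] gap 58.7
```

```bash
python3 -m handwheel '[0.06,0.05,0,-0.002,0.002,-0.001, 0.06,0.05,0,-0.002,0.002,-0.001, 0.06,0.05,0,-0.002,0.002,0, 0.06,0.05,0,-0.001,0.002,0, 0.05,0.05,0,0,0.001,0, 0.03,0.05,0,0,0.001,0, 0,0.05,0,0,0.001,0, 0,0,0,0,0,0, 0,0,0,0,0,0, 0,0,0,0,0,0]'; python3 where.py; python3 - <<'E'
from h import *
from rig import manip
import pickle
s=manip.get_state(); f=manip.grab_frame("wrist"); g=manip.grab_frame("side"); t=manip.grab_frame("top")
save("w9",f["image"],(220,120,420,330),3); save("s9",g["image"],(220,200,380,320),5); save("t9",t["image"],(190,140,290,250),5)
E
```

```text
t: 13.6
tcp_pos: [531.4, 96.4, 50.4]
tcp_rot: [-3.14, 0.001, 1.277]
ft_force: [-2.7, -4.7, 0.7]
finger_gap: 59.1
t 13.60 block jig x,y [ 0.8 14.6] underside above bed 21.5 | turn needed [-0.0046  0.0043 -0.0016] | F jig [-1.2 -5.3  0.7] gap 59.1
```

View pics/w9.png

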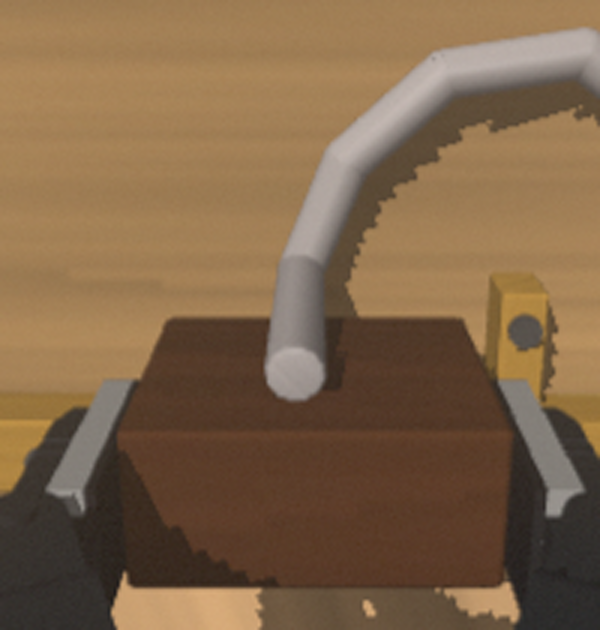

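View pics/s9.png

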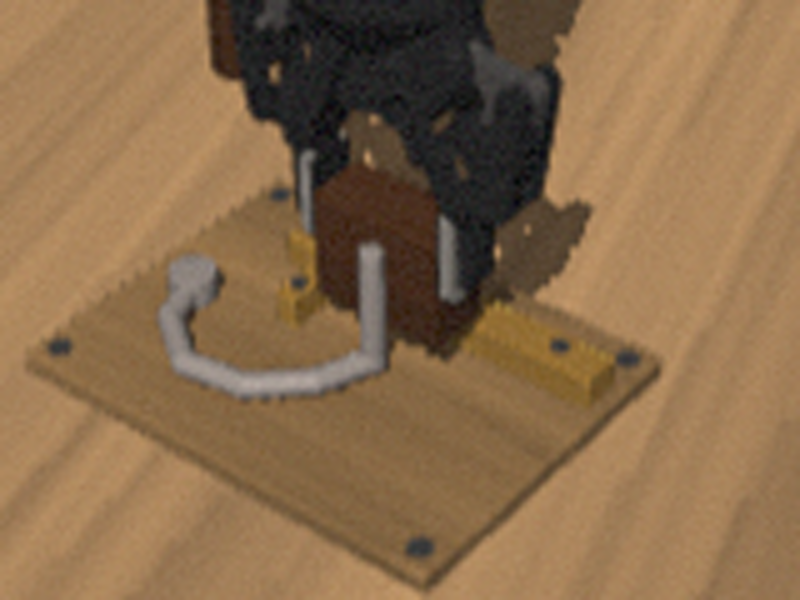

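```bash
python3 - <<'E'
from h import *
import where as w
from rig import manip
s=manip.get_state();f=manip.grab_frame("wrist")
u=np.array([np.cos(w.th),np.sin(w.th)]);v=np.array([-u[1],u[0]])
J=lambda P:((P[:2]-w.O)@u).round(1).item() if 0 else [round(float((P[:2]-w.O)@u),1),round(float((P[:2]-w.O)@v),1)]
Q=lambda x,y:(220+x/3,120+y/3)
print("pin",J(plane(f,Q(295,373),70,s)))
z=s["tcp_pos"][2]-18.9
print("blk bottom +y edge",[J(plane(f,Q(*p),z,s)) for p in ((167,318),(463,318))])
print("blk top",[J(plane(f,Q(*p),z+48,s)) for p in ((118,431),(511,431),(503,585),(127,585))])
print("stop",[J(plane(f,Q(*p),25,s)) for p in ((497,279),)])
w.where()
E
```

```text
pin [-2.4, 33.6]
blk bottom +y edge [[-29.1, 27.4], [30.3, 27.2]]
blk top [[-28.3, 28.9], [29.4, 28.8], [30.0, 1.8], [-28.8, 1.9]]
stop [[38.1, 33.2]]
t 13.80 block jig x,y [ 0.7 14.6] underside above bed 21.5 | turn needed [-0.0047  0.0044 -0.0016] | F jig [-1.  -4.8  2.6] gap 59.2
```

```bash
python3 -m handwheel '[0.1,0.05,0,-0.001,0.002,0, 0.1,0.05,0,-0.001,0.002,0, 0.1,0.05,0,-0.001,0.001,0, 0.1,0.05,0,-0.001,0.001,0, 0.08,0.05,0.1,0,0.001,0, 0.06,0.04,0.1,0,0.001,0, 0.05,0.04,0.1,0,0,0, 0.05,0.03,0.1,0,0,0, 0.05,0.03,0,0,0,0, 0.05,0.03,0,0,0,0]'; python3 where.py
```

```text
t: 14.63
tcp_pos: [533.4, 99.3, 45.0]
tcp_rot: [-3.138, 0.001, 1.275]
ft_force: [-3.2, -4.8, 0.9]
finger_gap: 59.2
t 14.63 block jig x,y [ 1.8 18. ] underside above bed 16.1 | turn needed [-0.0068  0.0043 -0.0036] | F jig [-1.7 -5.5  0.9] gap 59.2
```

```bash
python3 -m handwheel '[0.03,0.04,0.1,-0.002,0.001,-0.001, 0.03,0.04,0.15,-0.002,0.001,-0.001, 0.03,0.04,0.15,-0.002,0.001,-0.001, 0.03,0.04,0.15,-0.001,0.001,0, 0.03,0.03,0.15,0,0.001,0, 0.04,0.03,0.1,0,0.001,0, 0.04,0.03,0,0,0,0, 0.04,0.03,0,0,0,0, 0.04,0.03,0,0,0,0, 0.04,0.03,0,0,0,0]'; python3 where.py
```

```text
t: 15.47
tcp_pos: [535.2, 98.7, 36.1]
tcp_rot: [3.141, 0.001, 1.276]
ft_force: [-3.1, -4.2, 2.6]
finger_gap: 58.7
t 15.47 block jig x,y [ 3.7 17.9] underside above bed 7.2 | turn needed [-0.0027  0.0048 -0.0023] | F jig [-1.8 -4.9  2.6] gap 58.7
```

```bash
python3 -m handwheel '[0.03,0.02,0.08,-0.001,0.001,-0.001, 0.03,0.02,0.08,-0.001,0.001,-0.001, 0.03,0.02,0.08,0,0.001,0, 0.03,0.02,0.08,0,0.001,0, 0.03,0.02,0.08,0,0.001,0, 0.03,0.02,0.05,0,0.001,0, 0.03,0.02,0,0,0,0, 0.03,0.02,0,0,0,0, 0.03,0.02,0,0,0,0, 0.03,0.02,0,0,0,0]'; python3 where.py
```

```text
t: 16.3
tcp_pos: [536.1, 98.1, 31.1]
tcp_rot: [3.141, 0.001, 1.277]
ft_force: [-3.8, -4.4, 2.6]
finger_gap: 59.1
t 16.30 block jig x,y [ 4.8 17.6] underside above bed 2.2 | turn needed [-0.0026  0.0047 -0.002 ] | F jig [-2.4 -5.3  2.6] gap 59.1
```

```bash
python3 -m handwheel '[0.03,0.01,0.04,-0.001,0.001,0, 0.03,0.01,0.04,0,0.001,0, 0.03,0.01,0.04,0,0.001,0, 0.03,0.01,0.03,0,0,0, 0.03,0.01,0.03,0,0,0, 0.03,0.01,0.03,0,0,0, 0.03,0.01,0.02,0,0,0, 0.03,0.01,0.02,0,0,0, 0.03,0.01,0.01,0,0,0, 0.03,0.01,0.01,0,0,0]'; python3 where.py
```

```text
t: 17.13
tcp_pos: [536.5, 98.0, 28.9]
tcp_rot: [3.141, 0.003, 1.275]
ft_force: [-3.5, -4.2, 3.5]
finger_gap: 59.2
t 17.13 block jig x,y [ 5.1 17.6] underside above bed 0.0 | turn needed [-0.0027  0.0067 -0.0036] | F jig [-2.1 -5.   3.5] gap 59.2
```

```bash
python3 -m handwheel '[0.02,0.05,0.01,0,0.001,-0.001, 0.02,0.05,0.01,0,0.001,-0.001, 0.02,0.05,0.01,0,0.001,-0.001, 0.02,0.05,0.01,0,0.001,0, 0.02,0.05,0,0,0.001,0, 0.02,0.04,0,0,0,0, 0.02,0.03,0,0,0,0, 0.02,0.02,0,0,0,0, 0.02,0.02,0,0,0,0, 0.02,0.02,0,0,0,0]'; python3 where.py
```

```text
t: 17.97
tcp_pos: [536.6, 97.8, 29.1]
tcp_rot: [-3.136, 0.001, 1.279]
ft_force: [-2.8, -5.2, 2.0]
finger_gap: 59.0
t 17.97 block jig x,y [ 5.3 17.5] underside above bed 0.2 | turn needed [-0.0089  0.0051  0.0003] | F jig [-1.2 -5.8  2. ] gap 59.0
```

```bash
python3 - <<'E'
from h import *
from rig import manip
import pickle,where
s=manip.get_state(); f=manip.grab_frame("wrist"); g=manip.grab_frame("side"); pickle.dump((s,f),open("w10.pkl","wb"))
save("w10",f["image"],(220,120,420,330),3); save("s10",g["image"],(220,200,380,320),5)
print(s["moment"],s["ft_force"]);where.where()
E
```

```text
[-0.86894411  0.47002632  0.07829566] [-2.81235191 -5.17347019  1.95727156]
t 18.07 block jig x,y [ 5.3 17.5] underside above bed 0.2 | turn needed [-0.0089  0.0051  0.0003] | F jig [-1.6 -4.5  3.2] gap 59.1
```

View pics/w10.png

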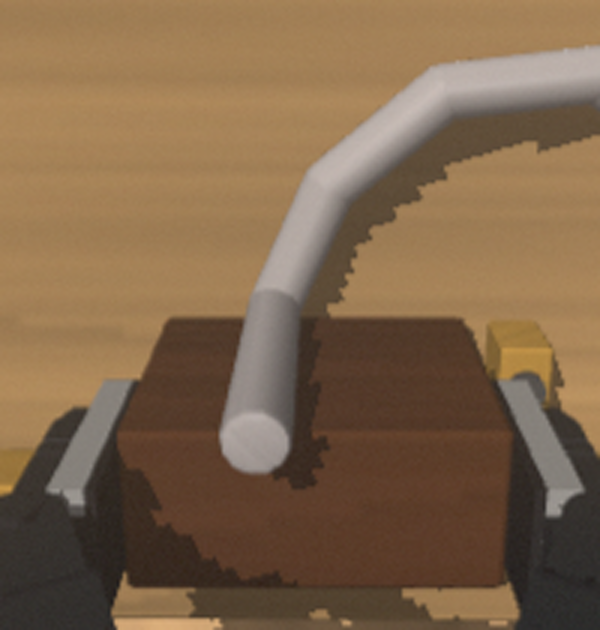

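View pics/s10.png

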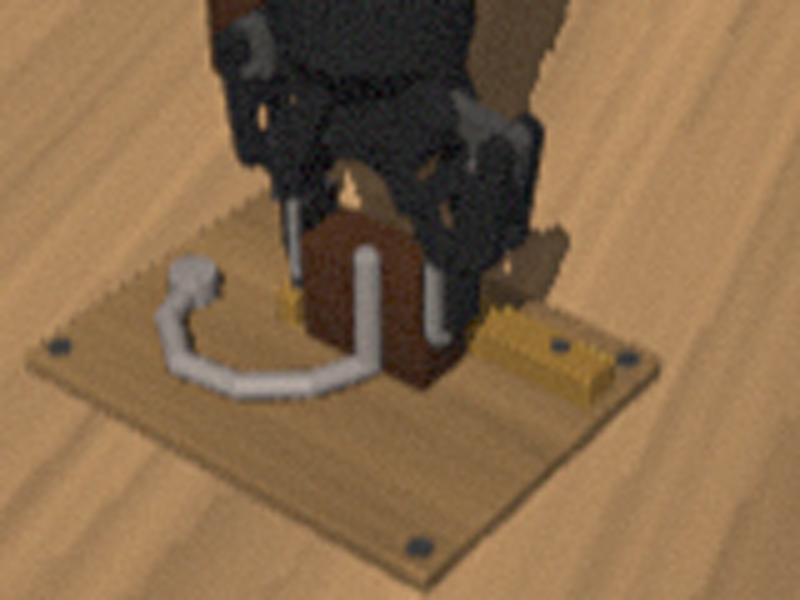

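```bash
python3 - <<'E'
from h import *
import pickle, where as w
s,f=pickle.load(open("w10.pkl","rb"))
save("w10c",f["image"],(360,215,420,260),12)
u=np.array([np.cos(w.th),np.sin(w.th)]);v=np.array([-u[1],u[0]])
J=lambda P:[round(float((P[:2]-w.O)@u),1),round(float((P[:2]-w.O)@v),1)]
Q=lambda x,y:(220+x/3,120+y/3)
print("pin",J(plane(f,Q(255,442),70,s)))
print("blk bottom",[J(plane(f,Q(*p),10,s)) for p in ((167,318),(463,318))])
E
```

```text
pin [-2.6, 36.6]
blk bottom [[-24.7, 30.0], [34.7, 30.1]]
```

View pics/w10c.png

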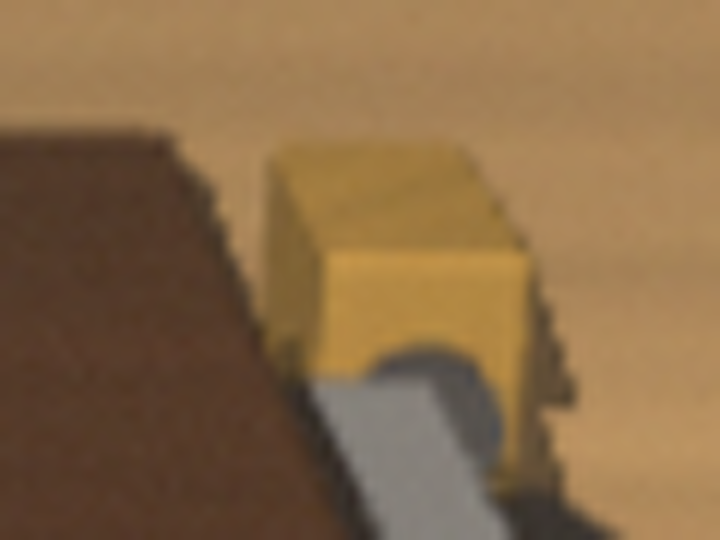

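The view shows a 5 mm gap to the stop, with the block not yet moved in x (friction ate the tiny steps). I'll use slightly larger steps and ease the weight off the bed.

```bash
python3 -m handwheel '[0.02,0.04,-0.03,-0.003,0.001,0, 0.02,0.06,-0.02,-0.003,0.001,0, 0.02,0.07,0,-0.002,0.001,0, 0.02,0.08,0,-0.001,0.001,0, 0.02,0.08,0,-0.001,0.001,0, 0.02,0.08,0,0,0,0, 0.02,0.06,0,0,0,0, 0.02,0.04,0,0,0,0, 0.02,0.02,0,0,0,0, 0.02,0.02,0,0,0,0]'; python3 where.py
```

```text
t: 18.9
tcp_pos: [536.6, 97.6, 29.0]
tcp_rot: [-3.136, 0.0, 1.281]
ft_force: [-2.8, -4.4, 2.1]
finger_gap: 58.7
t 18.90 block jig x,y [ 5.4 17.3] underside above bed 0.1 | turn needed [-0.0083  0.0038  0.0017] | F jig [-1.4 -5.   2.1] gap 58.7
```

```bash
python3 - <<'E'
from rig import manip
s=manip.get_state(); print(s["joints"].round(4),s["joint_efforts"].round(2))
E
python3 -m handwheel '[0.02,0.12,-0.03,-0.004,0.001,0, 0.02,0.15,0,-0.004,0.001,0, 0.02,0.15,0,0,0.001,0, 0.03,0,0,0,0,0, 0.03,0,0,0,0,0, 0.03,0,0,0,0,0, 0.03,0,0,0,0,0, 0.03,0,0,0,0,0, 0.03,0,0,0,0,0, 0.03,0,0,0,0,0]'; python3 where.py;  python3 - <<'E'
from rig import manip
s=manip.get_state(); print(s["joints"].round(4),s["joint_efforts"].round(2))
E
```

```text
[ 0.1786  0.5021 -0.1755  0.8979  0.0024  2.0397] [  1.84 -44.07  22.11  -1.35   1.07   0.08]
t: 19.73
tcp_pos: [536.8, 97.4, 29.0]
tcp_rot: [-3.138, 0.002, 1.281]
ft_force: [-2.5, -4.3, 1.9]
finger_gap: 58.9
t 19.73 block jig x,y [ 5.7 17.2] underside above bed 0.1 | turn needed [-0.0069  0.006   0.0017] | F jig [-1.1 -4.8  1.9] gap 58.9
[ 1.7960e-01  5.0220e-01 -1.7540e-01  8.9770e-01 -3.0000e-04  2.0407e+00] [  2.16 -44.17  22.    -1.28   1.17   0.05]
```

```bash
python3 -m handwheel '[0.03,0.1,-0.04,-0.002,0.001,0, 0.03,0.1,-0.04,-0.002,0.001,0, 0.03,0.1,-0.04,-0.002,0.001,0, 0.03,0.1,-0.03,-0.002,0.001,0, 0.03,0.1,-0.02,-0.002,0.001,0, 0.03,0.1,-0.02,-0.001,0.001,0, 0.03,0.1,-0.02,0,0,0, 0.03,0.06,-0.02,0,0,0, 0.03,0.06,-0.02,0,0,0, 0.03,0.06,-0.02,0,0,0]'; python3 where.py;  python3 - <<'E'
from rig import manip
s=manip.get_state(); print(s["joints"].round(4),s["joint_efforts"].round(2))
E
```

```text
t: 20.57
tcp_pos: [537.0, 97.2, 29.2]
tcp_rot: [-3.132, 0.002, 1.282]
ft_force: [-3.5, -4.2, 3.0]
finger_gap: 58.8
t 20.57 block jig x,y [ 5.9 17. ] underside above bed 0.3 | turn needed [-0.0124  0.0055  0.0034] | F jig [-2.2 -5.   3. ] gap 58.8
[ 0.1777  0.5055 -0.1693  0.9053  0.0026  2.0371] [  1.77 -44.38  22.42  -1.56   1.01   0.08]
```

```bash
python3 -m handwheel '[0.03,0.15,-0.02,-0.003,0.001,0.001, 0.03,0.2,-0.02,-0.003,0.001,0.001, 0.03,0.2,-0.02,-0.003,0.001,0.001, 0.03,0.2,0,-0.003,0.001,0, 0.03,0.2,0,-0.003,0.001,0, 0.03,0.2,0,-0.003,0.001,0, 0.03,0.2,0,-0.003,0,0, 0.03,0.2,0,-0.003,0,0, 0.03,0.2,0,-0.003,0,0, 0.03,0.2,0,-0.003,0,0]'; python3 where.py;  python3 - <<'E'
from h import *
from rig import manip
s=manip.get_state(); print(s["joints"].round(4),s["joint_efforts"].round(2),s["moment"])
f=manip.grab_frame("wrist");save("w11",f["image"],(220,200,420,330),4)
E
```

```text
t: 21.4
tcp_pos: [537.2, 97.1, 29.3]
tcp_rot: [-3.126, 0.0, 1.284]
ft_force: [-7.5, -4.0, 5.9]
finger_gap: 58.9
t 21.40 block jig x,y [ 6.1 17. ] underside above bed 0.4 | turn needed [-0.0183  0.0042  0.0054] | F jig [-6.  -6.   5.9] gap 58.9
[ 0.1753  0.5086 -0.1634  0.9127  0.0064  2.0326] [  0.95 -42.93  23.27  -2.83   0.58   0.08] [-0.69919189  1.30421624  0.10712277]
```

View pics/w11.png

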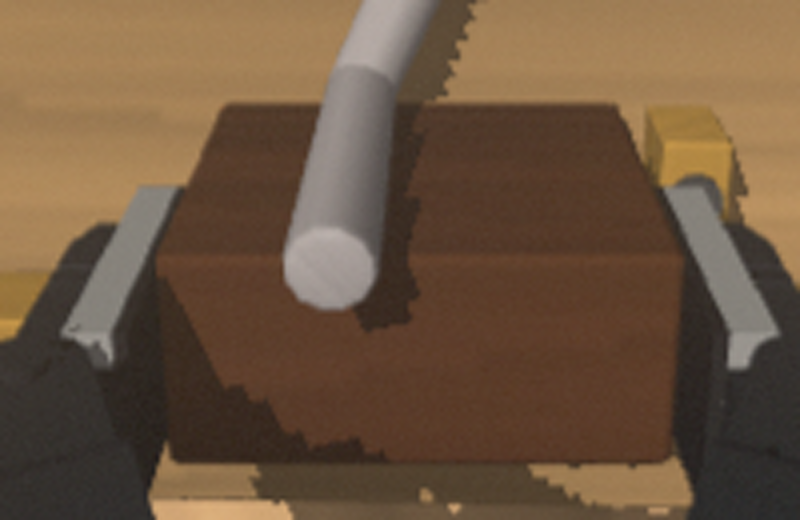

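The rising Fz with the growing tilt shows the block's +x bottom edge is digging into the bed. I'll back off, lift 2 mm, level it, then feel for the stop while just clear of the bed.

```bash
python3 -m handwheel '[0.03,0,-0.1,-0.005,0.001,0.001, 0.03,0,-0.1,-0.005,0.001,0.001, 0.03,0,-0.1,-0.005,0.001,0.001, 0.03,0,-0.05,-0.004,0.001,0.001, 0.03,0,-0.02,-0.002,0.001,0.001, 0.03,0,-0.02,-0.001,0,0, 0.03,0,-0.02,0,0,0, 0.03,0,-0.02,0,0,0, 0.03,0,-0.02,0,0,0, 0.03,0,-0.02,0,0,0]'; python3 where.py
```

```text
t: 22.28
tcp_pos: [537.2, 97.9, 31.3]
tcp_rot: [3.134, 0.0, 1.277]
ft_force: [-1.0, -5.3, -2.8]
finger_gap: 59.1
t 22.28 block jig x,y [ 5.9 17.7] underside above bed 2.4 | turn needed [ 0.0047  0.0038 -0.002 ] | F jig [ 0.5 -5.4 -2.8] gap 59.1
```

```bash
python3 -m handwheel '[0.03,0.06,0,0.001,0.001,0, 0.03,0.06,0,0.001,0.001,0, 0.03,0.06,0,0.001,0.001,0, 0.03,0.06,0,0,0.001,0, 0.03,0.06,0,0,0,0, 0.03,0.06,0,0,0,0, 0.03,0.04,0,0,0,0, 0.03,0.02,0,0,0,0, 0.03,0.02,0,0,0,0, 0.03,0.02,0,0,0,0]'; python3 where.py
```

```text
t: 23.12
tcp_pos: [537.4, 99.1, 31.1]
tcp_rot: [-3.138, -0.001, 1.277]
ft_force: [-1.8, -4.3, -0.7]
finger_gap: 59.1
t 23.12 block jig x,y [ 5.8 18.9] underside above bed 2.2 | turn needed [-0.007   0.0025 -0.002 ] | F jig [-0.5 -4.6 -0.7] gap 59.1
```

```bash
python3 -m handwheel '[0,0.2,0,-0.004,0.001,0, 0,0.25,0,-0.004,0.001,0, 0.02,0,0,0,0,0, 0.03,0,0,0,0,0, 0.03,0,0,0,0,0, 0.03,0,0,0,0,0, 0.03,0,0,0,0,0, 0.03,0,0,0,0,0, 0.03,0,0,0,0,0, 0.03,0,0,0,0,0]'; python3 where.py; python3 -c "
from rig import manip
s=manip.get_state(); print(s['joints'].round(4))"
```

```text
t: 23.95
tcp_pos: [539.5, 99.1, 30.6]
tcp_rot: [-3.141, -0.0, 1.276]
ft_force: [-1.3, -5.7, -1.2]
finger_gap: 58.9
t 23.95 block jig x,y [ 7.7 19.5] underside above bed 1.7 | turn needed [-0.0032  0.0033 -0.0027] | F jig [ 0.4 -5.8 -1.2] gap 58.9
[ 1.8140e-01  5.0200e-01 -1.7060e-01  8.9810e-01  4.0000e-04  2.0469e+00]
```

```bash
python3 -m handwheel '[-0.1,0.15,0,-0.002,0.001,-0.001, -0.1,0.15,0,-0.002,0.001,-0.001, 0,0,0,0,0,0, 0,0,0,0,0,0, 0.02,0,0,0,0,0, 0.03,0,0,0,0,0, 0.03,0,0,0,0,0, 0.03,0,0,0,0,0, 0.03,0,0,0,0,0, 0.03,0,0,0,0,0]'; python3 where.py; python3 - <<'E'
from h import *
from rig import manip
f=manip.grab_frame("wrist");save("w12",f["image"],(360,205,420,260),10)
E
```

```text
t: 24.78
tcp_pos: [539.9, 97.4, 30.3]
tcp_rot: [3.142, -0.001, 1.278]
ft_force: [-2.4, -5.8, -1.8]
finger_gap: 58.7
t 24.78 block jig x,y [ 8.6 18. ] underside above bed 1.4 | turn needed [-0.003   0.0026 -0.0005] | F jig [-0.6 -6.2 -1.8] gap 58.7
```

View pics/w12.png

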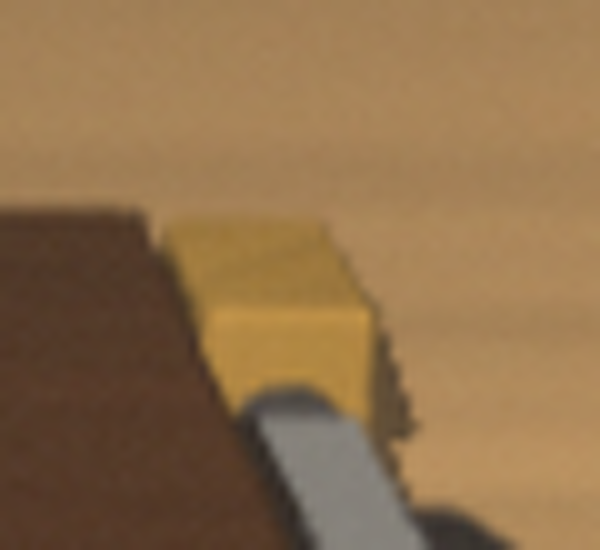

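Gap to the stop is now about 1.2 mm (block corner (145,208), stop corner (165,222) in a 10× crop). Feeling for it.

```bash
python3 -m handwheel '[-0.08,0.12,0,-0.001,0.001,0, -0.08,0.12,0,-0.001,0.001,0, 0.02,0.05,0,0,0,0, 0.03,0.03,0,0,0,0, 0.03,0.03,0,0,0,0, 0.03,0.03,0,0,0,0, 0.03,0.03,0,0,0,0, 0.03,0.03,0,0,0,0, 0.03,0.03,0,0,0,0, 0.03,0.03,0,0,0,0]'; python3 where.py
```

```text
t: 25.67
tcp_pos: [540.0, 96.8, 30.1]
tcp_rot: [-3.135, -0.002, 1.28]
ft_force: [-2.8, -5.1, -0.7]
finger_gap: 59.3
t 25.67 block jig x,y [ 8.9 17.5] underside above bed 1.2 | turn needed [-0.0099  0.002   0.0007] | F jig [-1.2 -5.6 -0.7] gap 59.3
```

```bash
python3 -m handwheel '[-0.04,0.15,0,-0.006,0.001,0, -0.04,0.15,0,-0.006,0.001,0, 0.02,0,0,0,0,0, 0.03,0,0,0,0,0, 0.03,0,0,0,0,0, 0.03,0,0,0,0,0, 0.03,0,0,0,0,0, 0.03,0,0,0,0,0, 0.03,0,0,0,0,0, 0.03,0,0,0,0,0]'; python3 where.py; python3 - <<'E'
from h import *
from rig import manip
f=manip.grab_frame("wrist");save("w13",f["image"],(360,205,420,260),10)
E
```

```text
t: 26.5
tcp_pos: [540.9, 97.3, 29.9]
tcp_rot: [3.141, -0.003, 1.28]
ft_force: [-1.9, -4.3, -0.4]
finger_gap: 58.9
t 26.50 block jig x,y [ 9.6 18.2] underside above bed 1.0 | turn needed [-0.0026  0.0012  0.0011] | F jig [-0.5 -4.7 -0.4] gap 58.9
```

View pics/w13.png

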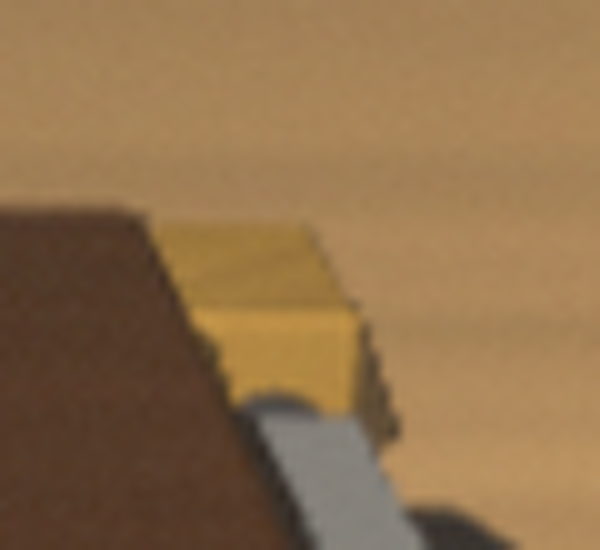

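```bash
python3 -m handwheel '[-0.05,0.15,0,-0.003,0.001,0, -0.05,0.15,0,-0.003,0.001,0, 0.02,0.05,0,-0.002,0,0, 0.02,0.05,0,-0.002,0,0, 0.02,0.05,0,-0.002,0,0, 0.02,0.05,0,-0.002,0,0, 0.02,0.05,0,-0.002,0,0, 0.02,0.05,0,-0.002,0,0, 0.02,0.05,0,-0.002,0,0, 0.02,0.05,0,-0.002,0,0]'; python3 where.py
```

```text
t: 27.38
tcp_pos: [540.9, 97.1, 29.6]
tcp_rot: [3.133, -0.004, 1.28]
ft_force: [-2.8, -4.6, -0.4]
finger_gap: 59.0
t 27.38 block jig x,y [ 9.7 18. ] underside above bed 0.7 | turn needed [ 0.0053 -0.0001  0.0017] | F jig [-1.4 -5.2 -0.4] gap 59.0
```

```bash
python3 -m handwheel '[-0.1,0.2,0,0.002,0,0, -0.1,0.2,0,0.002,0,0, -0.05,0.2,0,0,0,0, 0,0.1,0,0,0,0, 0.02,0.1,0,0,0,0, 0.02,0.1,0,0,0,0, 0.02,0.1,0,-0.001,0,0, 0.02,0.1,0,-0.001,0,0, 0.02,0.1,0,-0.001,0,0, 0.02,0.1,0,-0.001,0,0]'; python3 where.py; python3 - <<'E'
from h import *
from rig import manip
f=manip.grab_frame("wrist");save("w14",f["image"],(360,205,420,260),10)
E
```

```text
t: 28.22
tcp_pos: [540.8, 95.9, 29.4]
tcp_rot: [-3.124, -0.005, 1.284]
ft_force: [-4.2, -4.5, 0.7]
finger_gap: 59.1
t 28.22 block jig x,y [ 9.9 16.9] underside above bed 0.5 | turn needed [-0.0202 -0.0008  0.0056] | F jig [-2.8 -5.5  0.7] gap 59.1
```

View pics/w14.png

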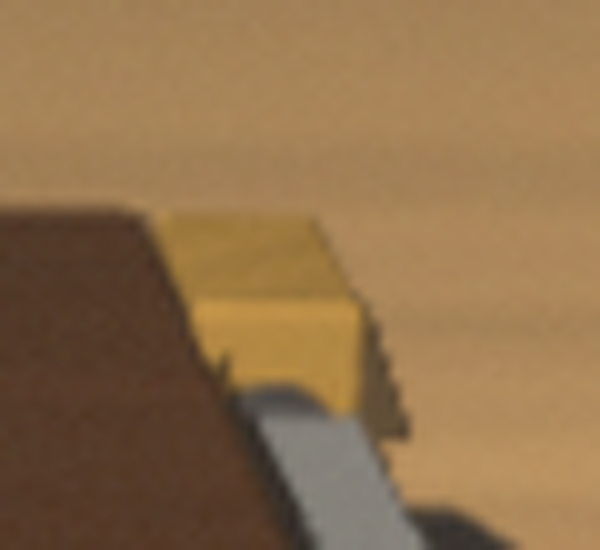

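The stop is felt: x stays at 9.8 while Fx rises to about 3 N, and the picture shows no gap. Next I'll level the block and let the spring bring it towards the edge and the bed.

```bash
python3 -m handwheel '[-0.05,0,0,-0.005,0,0.001, -0.05,0,0,-0.005,0,0.001, -0.05,0,0,-0.004,0,0.001, -0.03,0,0.02,-0.003,0,0.001, -0.03,0,0.02,-0.002,0,0.001, 0,0,0.02,-0.001,0,0, 0,0,0.01,0,0,0, 0,0,0.01,0,0,0, 0.02,0,0,0,0,0, 0.03,0,0,0,0,0]'; python3 where.py
```

```text
t: 29.1
tcp_pos: [540.4, 95.1, 29.3]
tcp_rot: [3.137, -0.006, 1.279]
ft_force: [-2.4, -5.2, 0.9]
finger_gap: 59.0
t 29.10 block jig x,y [ 9.7 16. ] underside above bed 0.4 | turn needed [ 0.0015 -0.0026  0.0006] | F jig [-0.8 -5.7  0.9] gap 59.0
```

```bash
python3 -m handwheel '[-0.06,0,0.04,0.001,-0.001,0, -0.06,0,0.04,0,-0.001,0, -0.05,0,0.03,0,0,0, -0.03,0,0.02,0,0,0, -0.02,0,0.02,0,0,0, 0,0,0.01,0,0,0, 0,0,0.01,0,0,0, 0,0,0,0,0,0, 0,0,0,0,0,0, 0,0,0,0,0,0]'; python3 where.py
```

```text
t: 29.93
tcp_pos: [540.2, 94.5, 29.0]
tcp_rot: [3.138, -0.008, 1.28]
ft_force: [-3.0, -2.8, 1.8]
finger_gap: 59.0
t 29.93 block jig x,y [ 9.7 15.3] underside above bed 0.1 | turn needed [ 0.0008 -0.0042  0.0015] | F jig [-2.1 -3.5  1.8] gap 59.0
```

```bash
python3 -m handwheel '[-0.06,0,0.02,0,-0.001,0, -0.06,0,0.02,0,-0.001,0, -0.06,0,0.02,0,-0.001,0, -0.04,0,0.02,0,-0.001,0, -0.03,0,0.02,0,0,0, -0.02,0,0.01,0,0,0, 0,0,0.01,0,0,0, 0,0,0,0,0,0, 0,0,0,0,0,0, 0,0,0,0,0,0]'; python3 where.py
```

```text
t: 30.77
tcp_pos: [540.2, 94.4, 28.9]
tcp_rot: [3.138, -0.009, 1.282]
ft_force: [-3.8, -1.6, 5.2]
finger_gap: 58.9
t 30.77 block jig x,y [ 9.7 15.2] underside above bed 0.0 | turn needed [ 0.0009 -0.0057  0.0028] | F jig [-3.2 -2.6  5.2] gap 58.9
```

```bash
python3 - <<'E'
from h import *
from rig import manip
import pickle, where as w
s=manip.get_state(); f=manip.grab_frame("wrist"); g=manip.grab_frame("side"); pickle.dump((s,f),open("w15.pkl","wb"))
save("w15",f["image"],(220,190,420,330),4); save("s15",g["image"],(220,200,380,320),5)
E
```

```text
(no output)
```

View pics/w15.png

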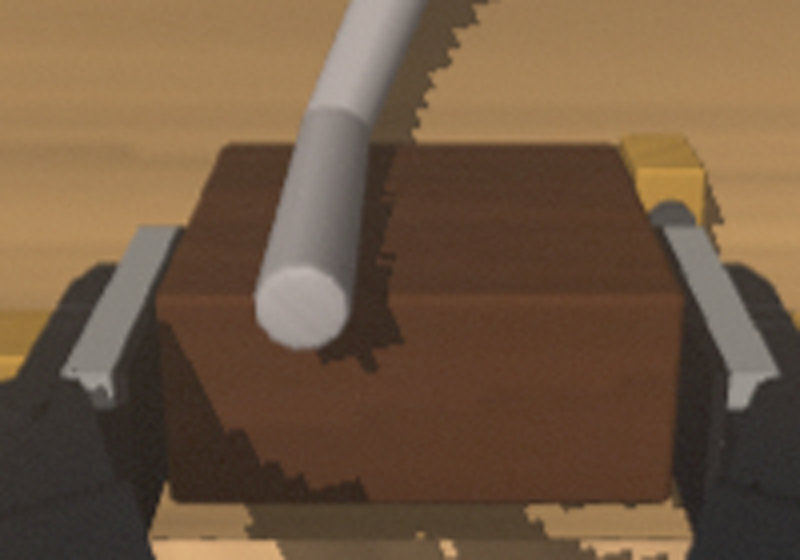

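View pics/s15.png

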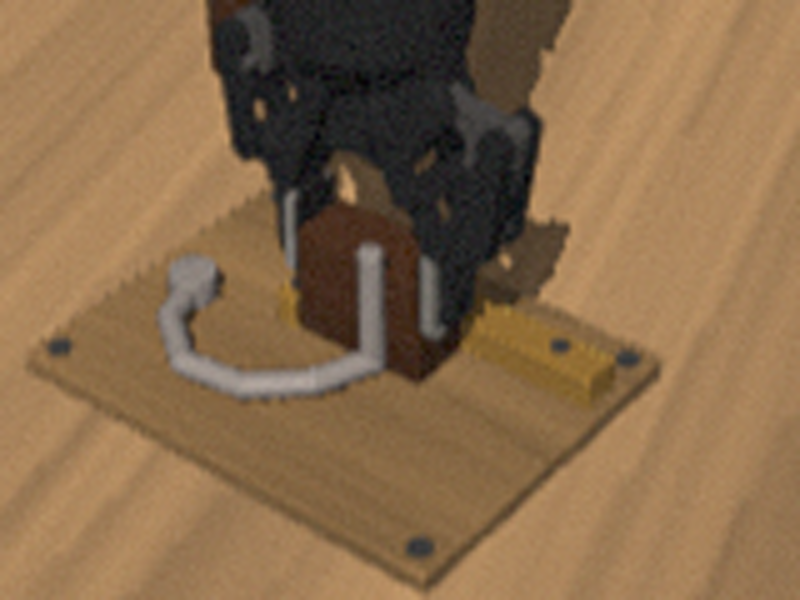

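The block's underside is on the bed, it is at the stop with no gap, and the +y face lies about 1.4 mm inside the stop's end (home would be 2 mm). The contact force stays light. Releasing.

```bash
python3 -m handwheel '[0,0,0,0,0,0, 0,0,0,0,0,0, 0,0,0,0,0,0, 0,0,0,0,0,0, 0,0,0,0,0,0, 0,0,0,0,0,0, 0,0,0,0,0,0, 0,0,0,0,0,0, 0,0,0,0,0,0, 0,0,0,0,0,0]' 1; python3 where.py; python3 - <<'E'
from h import *
from rig import manip
import pickle, where as w
s=manip.get_state(); f=manip.grab_frame("wrist"); pickle.dump((s,f),open("w16.pkl","wb"))
save("w16",f["image"],(220,190,420,330),4)
E
```

```text
t: 31.7
tcp_pos: [545.0, 95.6, 28.5]
tcp_rot: [3.13, -0.014, 1.282]
ft_force: [-0.6, -0.2, -0.5]
finger_gap: 85.0
t 31.70 block jig x,y [14.  17.8] underside above bed -0.4 | turn needed [ 0.0085 -0.0102  0.0035] | F jig [-0.5 -0.4 -0.5] gap 85.0
```

View pics/w16.png

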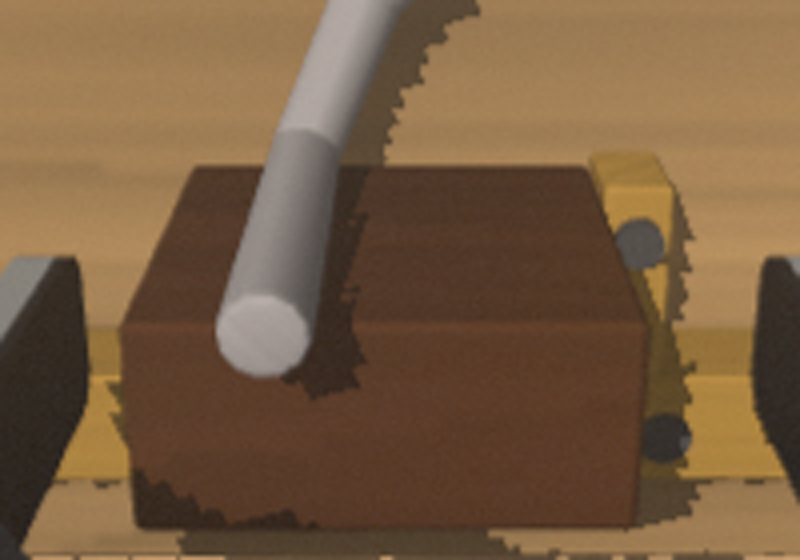

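```bash
python3 -m handwheel '[0,-0.1,-0.3,0,0,0, 0,-0.1,-0.6,0.003,-0.003,0, 0,-0.1,-1,0.003,-0.003,0, 0,0,-1.5,0.003,-0.003,0, 0,0,-2,0,0,0, 0,0,-2,0,0,0, 0,0,-2,0,0,0, -1,0,-1.5,0,0,0, -1.5,0,-0.5,0,0,0, -1.5,0,0,0,0,0]'; python3 -m handwheel '[-1.5,0,0,0,0,0, -1.5,0,0,0,0,0, -1,0,0,0,0,0, -0.5,0,0,0,0,0, 0,0,0,0,0,0, 0,0,0,0,0,0, 0,0,0,0,0,0, 0,0,0,0,0,0, 0,0,0,0,0,0, 0,0,0,0,0,0]'; python3 - <<'E'
from h import *
from rig import manip
import pickle
s=manip.get_state(); f=manip.grab_frame("wrist"); g=manip.grab_frame("side");pickle.dump((s,f),open("w17.pkl","wb"))
print(s["tcp_pos"],s["tcp_rot"])
cv2.imwrite("pics/w17.png",f["image"]);save("s17",g["image"],(220,200,380,320),5)
E
```

```text
t: 32.58
tcp_pos: [529.0, 59.2, 151.3]
tcp_rot: [3.141, -0.004, 1.287]
ft_force: [-0.2, 0.0, 0.3]
finger_gap: 85.3
t: 33.42
tcp_pos: [516.8, 14.5, 156.0]
tcp_rot: [3.135, -0.007, 1.288]
ft_force: [0.2, -0.6, -0.6]
finger_gap: 85.4
[516.75518352  14.50977101 156.02373345] [ 3.13517473 -0.00659947  1.28760993]
```

View pics/w17.png

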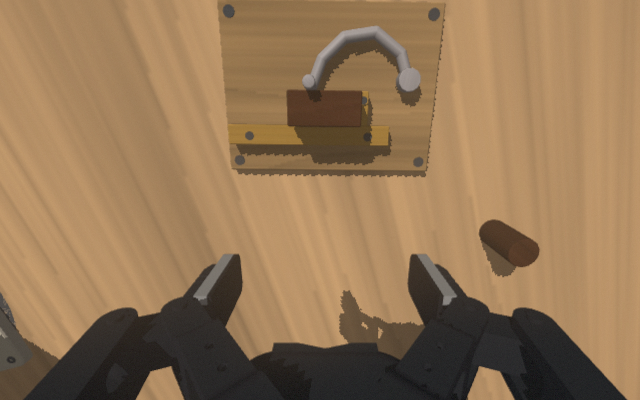

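View pics/s17.png

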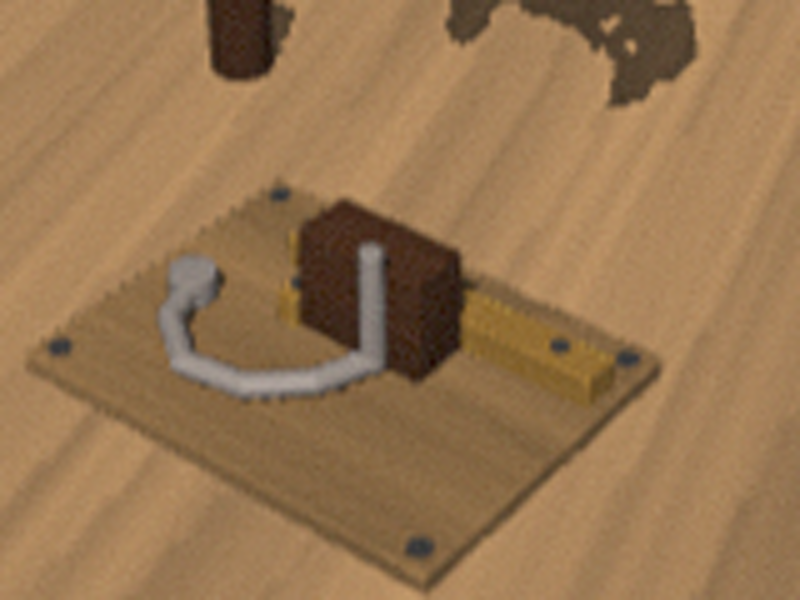

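```bash
python3 - <<'E'
from h import *
import pickle
s,f=pickle.load(open("w17.pkl","rb"))
save("w17c",f["image"],(220,60,400,180),4)
E
```

```text
(no output)
```

View pics/w17c.png

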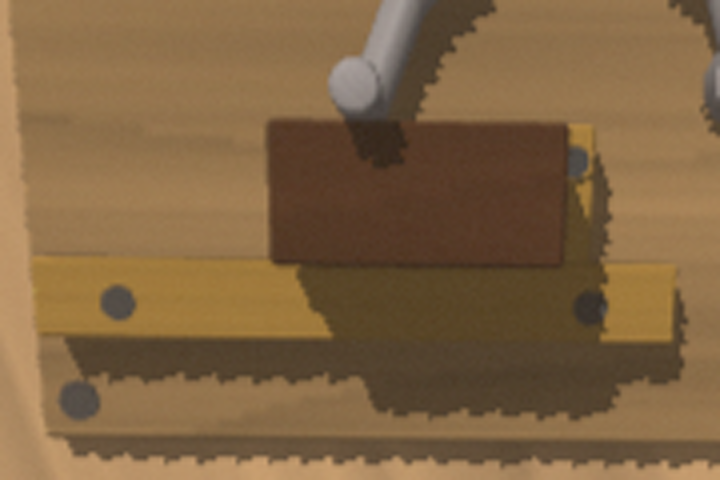

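```bash
python3 - <<'E'
from h import *
import pickle
s,f=pickle.load(open("w17.pkl","rb"))
U=lambda x,y:(220+x/4,60+y/4)
W=lambda p,z: plane(f,U(*p),z,s)
e0,e1=W((33,256),25),W((677,264),25); a=e1-e0;u=a/np.linalg.norm(a);v=np.array([-u[1],u[0],0]);O=(e0+e1)/2+5*u
J=lambda P:np.array([(P-O)@u,(P-O)@v]).round(1)
B=[W(p,58) for p in ((267,121),(567,124),(562,265),(271,262))]
print("len",np.linalg.norm(a));print("blk",[J(p) for p in B],"c",np.mean([J(p) for p in B],0))
d=B[1]-B[0];d2=B[2]-B[3];print("rel ang",[np.arctan2(x@v,x@u).round(4) for x in (d,d2)])
pin=J(W((356,87),70));print("pin",pin,"arm angle",np.arctan2(40-17,85)-np.arctan2(40-pin[1],85-pin[0]))
print("stop back",J(W((594,126),25)))
E
```

```text
len 148.06923579287135
blk [array([-20.8,  27. ]), array([38. , 27.2]), array([38.3,  0.5]), array([-20.6,   0.4])] c [ 8.725 13.775]
rel ang [np.float64(0.0034), np.float64(0.002)]
pin [-2.8 32.2] arm angle 0.17565436154040118
stop back [48.2 29.5]
```

```bash
python3 - <<'E'
from h import *
import pickle
s,f=pickle.load(open("w16.pkl","rb")); save("w16c",f["image"],(350,215,410,275),10)
E
```

```text
(no output)
```

View pics/w16c.png

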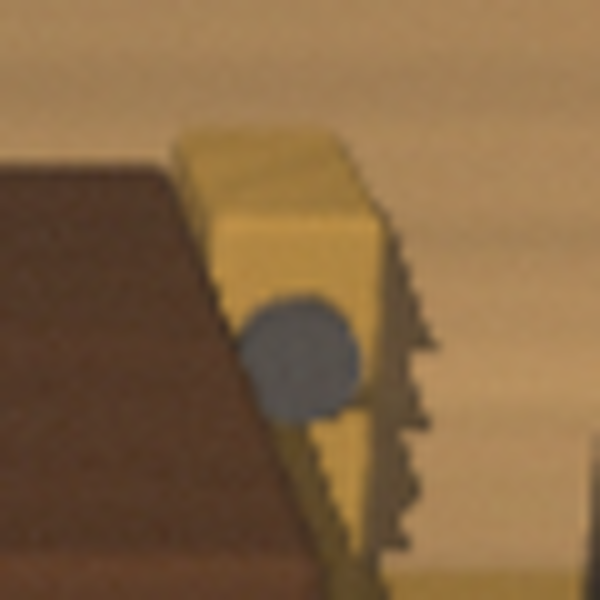

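```bash
python3 - <<'E'
from rig import manip
from h import *
t=manip.grab_frame("top"); save("t17",t["image"],(190,130,450,290),3)
print(manip.finish_job())
E
```

```text
the job is handed in; nothing more can be done
None
```

View pics/t17.png

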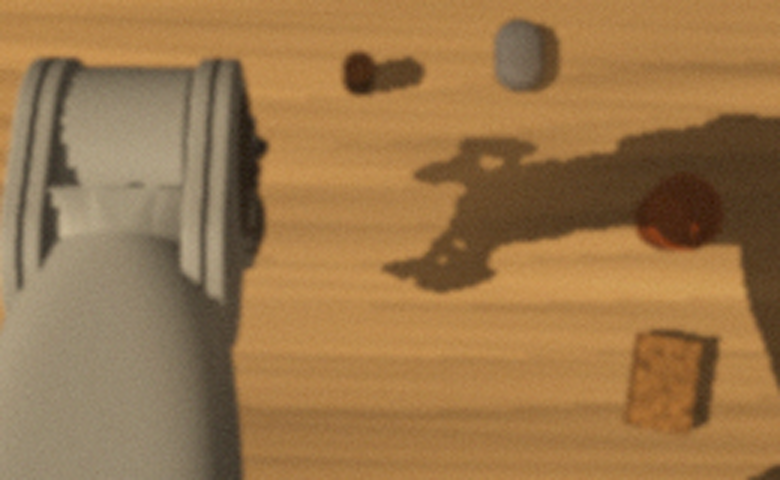

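The block is clamped in the jig and released, and the job was handed in at about 33.5 s. No verdict was reported.

**What I did:**
1. I gripped the block across its ends and lifted it.
2. I pushed the pin back with the long side, with about 5 N at the wrist, and lowered the block between pin and edge.
3. I felt for the end stop with about 3 N.
4. I let the spring bring the block to the edge, opened the gripper and backed the arm away.

**Last checks, from the wrist camera after release:**

| Check | Measured | Wanted |
|---|---|---|
| Block centre, jig y | about 13.8 mm | 12 to 16 mm |
| Angle to the jig | about 0.003 rad | below 0.05 rad |
| Arm angle, worked out from the pin | about 0.18 rad | 0.155 to 0.215 rad |
| Gap at the end stop | at most about 0.6 mm | within 2 mm |

The wrist force read zero after the release. The last top view shows all four bystanders where they started.

**What went wrong or disagreed:**
- **First try at the stop:** the block tilted and its lower edge dug into the bed, with wrist forces of about 6 N along each axis. I lifted it 2 mm and felt again.
- **On release:** the arm sprang about 4 mm, but the fingers did not drag the block.
- **Stop position:** two views put the stop face at jig x = 38.2 and 39.7 mm, so I relied on the felt contact and on how close block and stop looked together.
- **Block height:** triangulating its top gave 40 to 66 mm depending on the views. The sizes seen in the picture fitted the stated 48 mm, so I used that.

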